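# Chuck a bangle for stone setting

## Task

Get the wide bangle ready for setting its stones: lift it off its peg on the leaning rack, seat it flat around the jaws of the bangle chuck and let go of it. Turn the chuck's knob clockwise until the jaws hold the bangle tight, then swing the magnifier across until its lens is centred over the bangle. Leave the other two bangles hanging on their pegs, and do not knock over or push aside the glue bottle or the dish of stones.

Things in the scene. Friction and masses are not known exactly. Their poses are not given: they have to be found in the camera images.
- bangle_centre (a point): Centre of the wide brass bangle to be chucked: 20 mm wide along its axis, inner diameter 58, outer 66-67; three empty cup settings stand 4 mm out of its outside, at the bottom as it hangs. Own z = bangle axis; as it hangs z points out of the rack's face (at the robot and up), x up the slope, y level. Seated, it may lie either way up. 40-80 g.
- thin_bangle_centre (a point): Centre of the thin brass bangle, only 6 mm wide, same inner and outer diameter, hanging on another peg. Leave it there.
- plain_bangle_centre (a point): Centre of the plain brass bangle, 11 mm wide, same inner and outer diameter, hanging on another peg. Leave it there.
- rack: Fixed rack: open wooden frame 372 mm wide, 145 high, leaning back 40 deg, face to own -x and up; y along the row. Pegs square to the face (point to -x, 40 deg up), 105 mm apart, 37 long, 10 thick, head 16. Backs of the hung bangles' centres lie 100 mm above own origin at y = -105, 0, 105; pegs 24 mm up-slope of them. Behind a bangle the frame is open from 26 mm below to 16 mm above its centre.
- seat (a point): Centre of the chuck's round seat (63 mm across, 52 mm above the table, z up, on the chuck's axis), fixed on a grey base plate 12 mm thick. A bangle laid on it has its centre 10 mm above this point. Three jaws rise 21.5 mm from it, 53 mm across when slack (bangle inside: 58), their top 7 mm bevelled. The column below is slimmer than the seat for 28 mm down.
- knob_grip (a point): Middle of the chuck's round knurled knob, on the chuck's axis: 34 mm across, 14 mm of grip height, about 37 mm above the seat with the knob slack; its top is 46 mm above the seat. Drops 1.25 mm for each rad turned clockwise.
- clamp_knob (a joint): Turn of the knob in rad, clockwise from above counts up; starts 0.1 to 0.5, stop at 3.8, stays where left (0.1 N m friction). Each rad spreads the jaws by 1.25 mm each: they meet the bangle's inside at about 2, then the knob stiffens; from 2.8 on they hold it tight. Takes two or three grips.
- jaw_a: One of the chuck's three black plastic jaws, arc segments around its axis; origin at the seat's centre when slack, own x points outward.
- jaw_b: The second jaw, 120 deg round from jaw_a.
- jaw_c: The third jaw, 240 deg round from jaw_a.
- magnifier (a joint): Swing of the magnifier's arm in rad about its post (at own x -20, y -100 mm from the chuck's axis, in the frame of seat): 0 = lens exactly over the chuck, grows as it swings away clockwise seen from above; starts parked at 1.35 to 1.95; range -0.4 to 2.3. Friction 0.12 N m, stays where left.
- lens_centre (a point): Centre of the magnifier's lens: black ring 72 mm across, 12 thick, 168 mm above the table, 102 mm from the post's axis. Own x points from the post to the lens, z up.
- magnifier_handle (a point): Middle of the magnifier's upright black handle: 12 mm thick (its button top 17), standing 3 to 38 mm above the lens level, at the far end of the arm, 149 mm from the post's axis and 47 mm beyond the lens's centre. This point is 19 mm above the lens level.
- glue_bottle: Small glass glue bottle with tall black cap, 36 mm across, 72 high, standing; origin under its centre. Leave it.
- stone_dish: Clear round dish of stones, 66 mm across, 12 high; origin under its centre. Leave it.

How it is judged:
By the outcome, as a careful person would: the job done as asked, in the order asked, and still so for the second after the job is handed in, with the robot touching nothing.
It also fails if it takes over 72 s, if anything falls off the work surface, if the arm or the gripper's body presses on something with over 40 N, if the wrist force passes 120 N, or if a joint passes its speed limit or range.

## Robot

A 7-joint arm with a two-finger parallel gripper is mounted at the origin on the work surface. World frame = base frame: x ahead of the robot, y to its left, z up, the work surface at z = 0. Lengths are in mm, angles in rad, forces in N, time in s.
With the tool pointing down it reaches from about 400 to 850 mm from the base axis. Payload 10.4 kg.
Tool frame: the origin (TCP) lies on the centre line of the jaws, within the pads' length; the fingertips stand 11 mm ahead of it and the grasp point (between the pads) lies 8 mm behind it; x points along the fingers, y is the direction in which the jaws open and shut, and the axes are right-handed (so a half turn about x gives the same grasp; the last joint's range is limited). The gripper opens to 85 mm and grips with 20 to 120 N. Pads are 22 mm wide; open, the fingers measure 114 mm over their backs; the gripper's body (76 mm by 85 mm) begins 54 mm behind the grasp point. The pads swing forward as they close: fully open they stand 13 mm farther back than shut.
Start: joints at [-1.316, 0.332, -0.065, 1.46, 0.022, 1.35, -0.088], TCP at [171.386, 601.063, 242.338] pointing down, gripper open.
Joint ranges: [-2.6, 2.6], [-0.5, 2.12], [-1.47, 1.34], [0.16, 2.42], [-1.27, 4.41], [0.06, 2.06], [-2.6, 2.6]. Speed limits (rad/s): [2.22, 2.22, 2.79, 2.79, 3.14, 3.14, 3.14].

## Interface

Orientations are given as a rotation vector (axis times angle).
In Python, from workcell import ctrl gives the robot as it stands.
- The arm moves only by the tool drive_tool, never from a script. Its argument "rows" is a list of rows, each an object with "delta_pos": the shift along the tool's x, y, z normalised to -1 to 1, where 1 is 0.2 m, a list of three; "angular": the turn, a rotation vector about the tool's x, y, z normalised to -1 to 1, where 1 is 360 degrees, a list of three; "gripper": the closure, from -1 (fully open) to 1 (shut). In form: [{"delta_pos": [x, y, z], "angular": [wx, wy, wz], "gripper": gripper}, ...]. A call has 1 to 5 rows; each row shifts and turns the pose as measured when the row begins, along the tool's axes as they then stand; what a row does not reach is not made up. A row lasts 1/8 s, in which the tool goes at most 62.5 mm and 10.7 degrees, less where a joint would pass 70% of its speed; a pose out of reach is approached as far as the arm can. A call with a number of a shift or a turn outside -1 to 1 is refused whole. A call with a gripper value outside its range is refused whole. The fingers move at their own pace and stop on an object; "squeeze" is the grip in N (left out, the last holds). Time passes only in rows, so rows that do not move let the fingers close. It gives the time, the measured TCP pose, the force and the opening at its end, in the units of the state.
- ctrl.get_obs(): the state, without advancing time (a new reading comes with each control period).
- ctrl.read_camera(name): name is "side" or "top" or "wrist"; returns a dict with "frame" (480x640x3 uint8, red, green, blue), "intrinsics" (3x3 intrinsics, pixels), "D" ([k1, k2, p1, p2, k3] as OpenCV has them; the pictures are not rectified), "extrinsics" (4x4, takes a point from camera to world coordinates). Camera axes: x right, y down, z forward; pixel columns grow to the right and rows downward; lengths in mm; the calibration is good to about 2 mm. A picture is of the moment at which its call begins. There is no depth.
- ctrl.close_job(): hands the job in, once; it reports no verdict.
Trained networks look in a picture, given as the dict that the camera call returned (one of the last four; its "shot" number tells which), for a name from the list of things; names that differ only in an ending like _2 or _b are one class to them, and where a whole thing is asked for, a point or a joint stands for the part that bears it (a point fixed in the world has none). Each returns a list of dicts, best first, with "conf" (0 to 1); they miss things now and then, are a little off and sometimes report something else, mostly with a low value. They report only what shows in the picture. A call takes as long as a camera call.
- ctrl.masks_of(thing, picture): "region" (480x640 bool, what is visible of it) and "extent" ([left, top, right, bottom] in pixels, round what is visible of it).
The state is a dict: "t": time; "q": joint angles; "joint_velocities": joint speeds; "joint_torque": joint torques, N m; "tool_pos": TCP position; "tcp_rot": TCP orientation; "wrist_force": force on the tool from outside, world axes, zero at the start; "torque": the same for the moment, N m; "opening": opening from 0.0 (shut) to 1.0 (fully open).
Only numpy, scipy, OpenCV 4.12 (cv2) and the standard library are available. Lean on these libraries where they do the work, as an engineer would, in place of code of your own. Each camera call takes 0.05 s, during which the arm holds its last target.

## Working session

There is one attempt and no reset: what is moved stays moved. The work goes in short steps, Python scripts to look and compute and a tool call to move; the robot and the scene stay as the last step left them, time stands still between calls to the robot, and variables do not carry over. Pictures are saved under pics/ and viewed, and the job is handed in when it is done.

Besides the shell and the picture viewer there is one more tool, called after "Emit:" in YAML: its name, and indented under it one key for each argument. drive_tool: Moves the arm, as the interface text tells. Its arguments: {"type":"object","properties":{"rows":{"type":"array"},"squeeze":{"type":"number"}},"required":["rows"]}

```bash
ls; mkdir -p pics
python3 - <<'E'
from workcell import ctrl
import cv2,json
print(ctrl.get_obs())
for n in ["side","top","wrist"]:
    p=ctrl.read_camera(n)
    cv2.imwrite(f"pics/{n}0.png",p["frame"][:,:,::-1])
    print(n,p["intrinsics"],p["D"],p["extrinsics"].tolist() if hasattr(p["extrinsics"],'tolist') else p["extrinsics"])
E
```

```text
pics
{'t': 0.0, 'q': array([-1.31560847,  0.33286795, -0.06470666,  1.46095046,  0.02162999,
        1.34988626, -0.08853136]), 'joint_velocities': array([ 2.60596264e-04,  8.44741101e-04,  1.92181393e-05,  4.47665262e-05,
       -1.41864550e-03, -2.18995676e-03, -3.68648860e-04]), 'joint_torque': array([ 1.92043453e-04, -6.25455737e+01,  4.93271649e-02, -3.91583776e+01,
        1.62000430e-02,  1.00200501e-02, -3.72182797e-05]), 'tool_pos': array([171.30458852, 600.69218885, 241.51402587]), 'tcp_rot': array([ 0.2169366 ,  1.5598795 , -0.21915996]), 'wrist_force': array([-0.19008689, -0.43186132,  0.7141024 ]), 'torque': array([-0.03731535, -0.06900414, -0.03719512]), 'opening': 0.9958787286570798}
side [[543.69153997   0.         317.8299056 ]
 [  0.         543.69153997 240.68176941]
 [  0.           0.           1.        ]] [-0.15079893  0.          0.          0.          0.        ] [[-0.8537325320293785, -0.38280951500107013, 0.3529839075359546, 231.71016198578124], [-0.5204638557136904, 0.606419766080729, -0.6011426138631603, 541.7938929250195], [0.016066693821216744, -0.6969
[... 322 characters left out ...]
12324803264653, 363.14487381495354], [-0.9996876892409335, 0.0004083720139384492, -0.024987140941294412, 45.06476012846617], [0.024675258953143934, -0.14217772835210363, -0.9895335391770358, 1225.4158315619777], [0.0, 0.0, 0.0, 1.0]]
wrist [[384.71625253   0.         319.86572678]
 [  0.         384.71625253 237.32500803]
 [  0.           0.           1.        ]] [0.02086026 0.         0.         0.         0.        ] [[0.27347501598590485, 0.9233719622961568, 0.269435771338647, 102.42591967145302], [0.9618779337691326, -0.26208918237576806, -0.07810314340424035, 620.6339058623197], [-0.0015020517737411722, 0.28052358140973455, -0.9598459585337236, 373.9897051891025], [0.0, 0.0, 0.0, 1.0]]
```

View pics/side0.png

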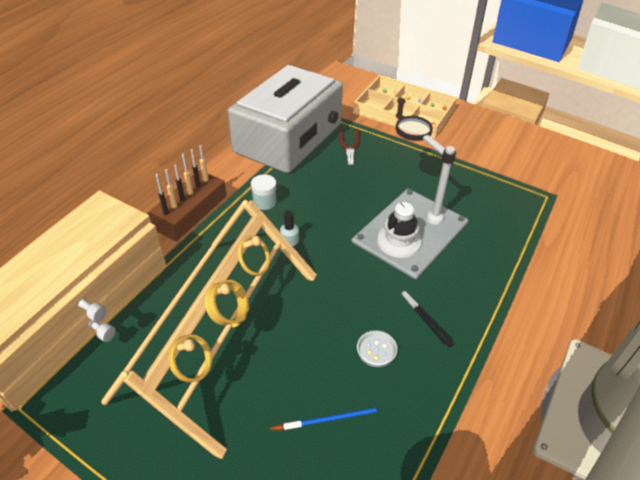

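View pics/top0.png

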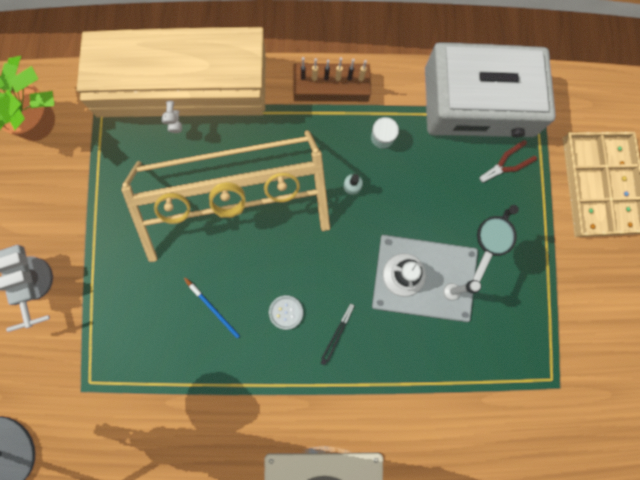

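View pics/wrist0.png

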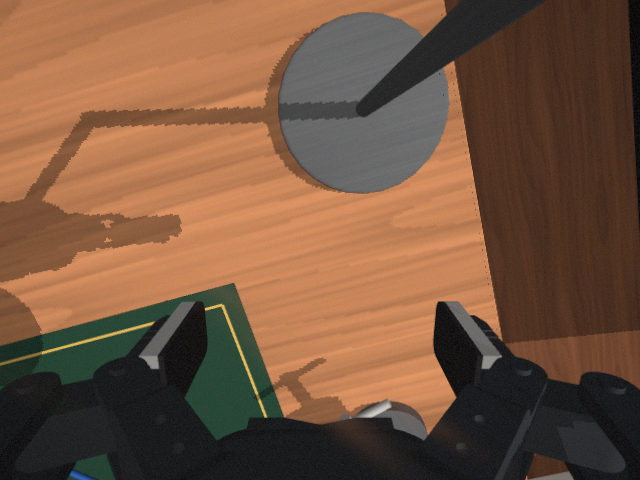

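```bash
cat > h.py <<'E'
import numpy as np,cv2
from workcell import ctrl
from scipy.spatial.transform import Rotation as R
def proj(p,cam):
    E=np.array(cam["extrinsics"]);Ri=E[:3,:3].T;t=-Ri@E[:3,3]
    return cv2.projectPoints(np.asarray(p,float).reshape(-1,1,3),cv2.Rodrigues(Ri)[0],t,np.array(cam["intrinsics"]),np.array(cam["D"]))[0].reshape(-1,2)
def ray(uv,cam):
    E=np.array(cam["extrinsics"])
    n=cv2.undistortPoints(np.array(uv,float).reshape(-1,1,2),np.array(cam["intrinsics"]),np.array(cam["D"])).reshape(-1,2)
    d=np.c_[n,np.ones(len(n))]@E[:3,:3].T
    return E[:3,3],d
def atz(uv,cam,z):
    o,d=ray(uv,cam); return o+d*((z-o[2])/d[:,2])[:,None]
def save(cam,name,pts=None,crop=None,s=1):
    im=cam["frame"][:,:,::-1].copy()
    if crop: x0,y0,x1,y1=crop
    else: x0,y0,x1,y1=0,0,640,480
    im=cv2.resize(im[y0:y1,x0:x1],None,fx=s,fy=s,interpolation=cv2.INTER_CUBIC)
    if pts is not None:
        for u,v in pts: cv2.circle(im,(int((u-x0+.5)*s),int((v-y0+.5)*s)),1,(255,0,255),-1)
    cv2.imwrite("pics/"+name,im)
E
python3 - <<'E'
from h import *
import pickle
T={}
for n in ["side","top"]:
    p=ctrl.read_camera(n); T[n]=(p,{})
    for th in ["bangle_centre","thin_bangle_centre","plain_bangle_centre","rack","jaw_a","knob_grip","lens_centre","magnifier_handle","glue_bottle","stone_dish"]:
        try: m=ctrl.masks_of(th,p)
        except Exception as e: print(th,e); continue
        T[n][1][th]=m
        for d in m[:3]:
            ys,xs=np.nonzero(d["region"])
            print(n,th,round(d["conf"],2),d["extent"],xs.mean().round(1),ys.mean().round(1),len(xs))
pickle.dump(T,open("m0.pkl","wb"))
E
```

```text
side bangle_centre 0.92 [203.8, 279.9, 249.2, 328.3] 226.8 303.2 1007
side bangle_centre 0.41 [390.9, 223.9, 417.2, 235.0] 404.4 227.6 269
side thin_bangle_centre 0.81 [239.1, 237.8, 271.1, 275.2] 253.7 259.8 226
side thin_bangle_centre 0.3 [395.7, 96.5, 458.7, 164.7] 420.1 131.5 1108
side plain_bangle_centre 0.66 [168.1, 332.9, 213.9, 380.9] 189.8 358.9 674
side rack 0.91 [99.7, 200.5, 315.3, 456.9] 202.9 323.0 6655
side rack 0.7 [395.2, 202.1, 416.7, 221.1] 403.8 211.0 280
side jaw_a 0.71 [393.2, 96.8, 455.9, 164.3] 420.2 131.9 1215
side jaw_a 0.53 [390.8, 224.5, 418.4, 235.6] 404.4 227.8 285
side jaw_a 0.51 [413.1, 221.9, 415.8, 221.8] 413.8 219.4 13
side knob_grip 0.59 [394.7, 201.2, 413.4, 221.2] 404.1 211.0 294
side lens_centre 0.96 [395.3, 97.2, 456.1, 164.1] 419.8 131.4 1267
side lens_centre 0.57 [394.9, 199.3, 413.4, 221.0] 403.7 210.6 296
side magnifier_handle 0.6 [397.7, 97.2, 453.8, 165.5] 419.8 131.1 1280
side glue_bottle 0.89 [280.5, 207.6, 296.8, 241.4] 289.5 228.5 408
side stone_dish 0.57 [358.0, 326.9, 400.6, 367.1] 376.8 347.9 1172
top bangle_centre 0.82 [206.4, 182.7, 247.9, 217.8] 226.4 199.2 604
top thin_bangle_centre 0.83 [262.1, 172.1, 298.4, 201.2] 279.8 190.8 166
top plain_bangle_centre 0.94 [151.7, 190.9, 187.7, 224.2] 171.2 207.9 369
top rack 0.87 [119.6, 131.2, 327.9, 259.9] 222.4 186.6 4892
top jaw_a 0.69 [396.8, 270.3, 408.3, 286.0] 400.6 278.2 155
top jaw_a 0.61 [410.6, 269.2, 425.1, 284.6] 417.8 279.3 51
top knob_grip 0.61 [399.7, 265.5, 421.2, 278.4] 410.8 270.9 296
top lens_centre 0.89 [465.0, 204.2, 520.3, 293.6] 493.2 242.4 1688
top magnifier_handle 0.93 [467.7, 205.5, 518.1, 291.7] 492.8 242.9 1686
top glue_bottle 0.53 [342.1, 174.9, 361.8, 194.0] 352.9 184.5 290
top stone_dish 0.68 [269.6, 295.5, 301.7, 330.0] 285.3 311.9 860
```

```bash
cat > fit.py <<'E'
from h import *
import pickle
from scipy.optimize import least_squares
T=pickle.load(open("m0.pkl","rb"))
c,s=np.cos(np.radians(40)),np.sin(np.radians(40))
def Rz(a): return R.from_euler('z',a).as_matrix()
def bang(pose,yy,w):
    x,y,a=pose; M=Rz(a)
    n=np.array([-c,0,s]);u=np.array([s,0,c]);l=np.array([0,1,0])
    ce=np.array([0,yy,100])+n*w/2
    th=np.linspace(0,2*np.pi,72)
    P=[ce+sg*n*w/2+33.25*(np.cos(t)*u+np.sin(t)*l) for t in th for sg in(-1,1)]
    return np.array(P)@M.T+[x,y,0],(M@ce)+[x,y,0],M@n,M@u
def ext(P,cam):
    q=proj(P,cam); return np.r_[q.min(0),q.max(0)]
if __name__=="__main__":
    def res(p):
        r=[]
        for n in T:
            cam,m=T[n]
            for th,yy,w in [("bangle_centre",0,20),("thin_bangle_centre",-105,6),("plain_bangle_centre",105,11)]:
                e=m[th][0]["extent"]; r.append(ext(bang(p,yy,w)[0],cam)-np.array(e))
        return np.concatenate(r)
    f=least_squares(res,[620,190,0.1],x_scale=[10,10,.1],loss='soft_l1',f_scale=1.5)
    print(f.x,f.fun.reshape(-1,4).round(1))
    P,ce,n,u=bang(f.x,0,20);print("centre",ce,"n",n,"u",u)
    np.save("rack.npy",f.x)
    for nm,crop in(("side",(90,190,330,460)),("top",(110,120,340,270))):
        pts=np.vstack([proj(bang(f.x,yy,w)[0],T[nm][0]) for yy,w in((0,20),(-105,6),(105,11))])
        save(T[nm][0],f"fit_{nm}.png",pts,crop,2 if nm=="side" else 3)
E
python3 fit.py
```

```text
[6.06119887e+02 1.83437623e+02 1.78438685e-01] [[ 0.9 -0.3 -0.9 -2.7]
 [-2.1 -2.1 -0.4  1.1]
 [-0.7  1.2 -1.9  1.9]
 [ 1.8  0.1 -3.6 -0.2]
 [ 1.2  0.8  0.4  2.2]
 [ 1.5  2.   1.3  0.2]]
centre [598.5810745  182.07794542 106.4278761 ] n [-0.7538812  -0.13596773  0.64278761] u [0.63258144 0.11409047 0.76604444]
```

Run:
```python
from h import *
import pickle
T=pickle.load(open("m0.pkl","rb"))
save(T["top"][0],"top_ch.png",None,(360,190,540,330),4)
save(T["side"][0],"side_ch.png",None,(340,80,480,280),3)
```

```text
(no output)
```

View pics/fit_side.png

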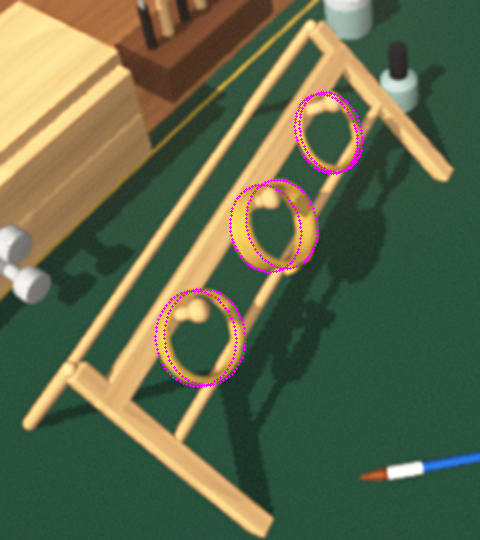

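View pics/fit_top.png

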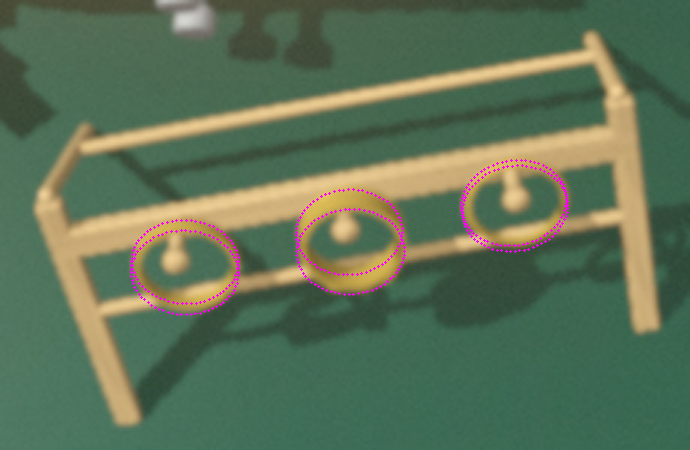

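View pics/top_ch.png

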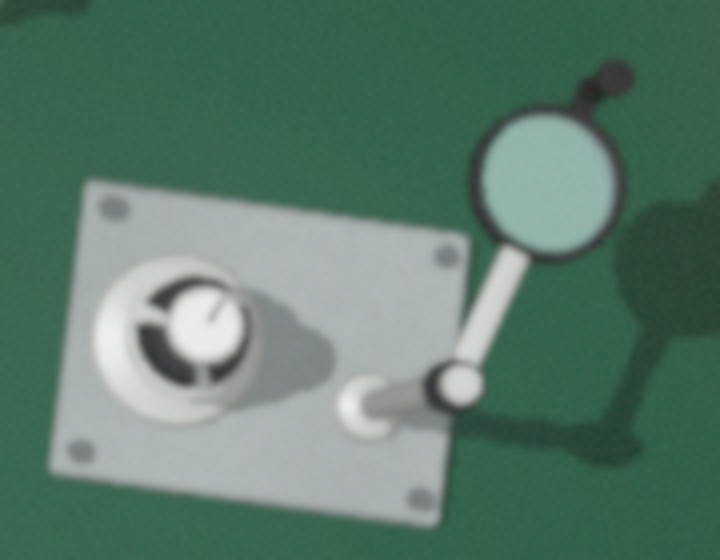

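View pics/side_ch.png

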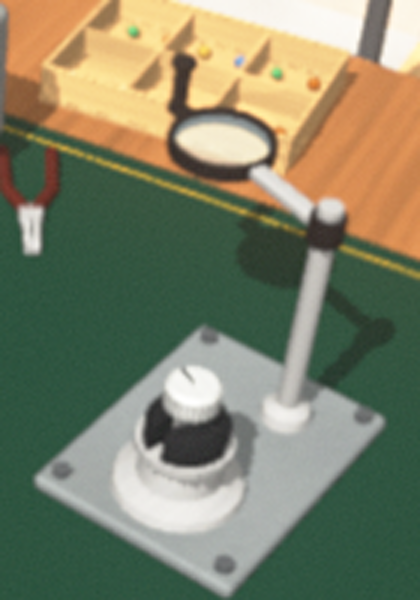

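Run:
```python
from h import *
import pickle
T=pickle.load(open("m0.pkl","rb"))
tc,sc=T["top"][0],T["side"][0]
C=np.array([(87,180),(470,235),(440,526),(50,473)])/4+[360,190]-.4
P=atz(C,tc,12);print(P.round(1), np.linalg.norm(np.diff(P,axis=0),axis=1),P.mean(0))
d=P[0]-P[1];e=P[3]-P[2];f=P[0]-P[3];g=P[1]-P[2]
print([np.arctan2(v[1],v[0]) for v in(d,e,f,g)])
Cs=np.array([(207,322),(385,422),(228,594),(36,482)])/3+[340,80]-.3
P=atz(Cs,sc,12);print("side",P.round(1), np.linalg.norm(np.diff(P,axis=0),axis=1),P.mean(0))
print("knob top",atz([(207/4+360-.4,326/4+190-.4)],tc,97.6),"side",atz([(193/3+340-.3,387/3+80-.3)],sc,97.6))
print("seat-foot circle", atz([(180/4+360-.4,340/4+190-.4)],tc,20))
print("post base",atz([(369/4+360-.4,407/4+190-.4)],tc,16),"posttop",atz([(462/4+360-.4,384/4+190-.4)],tc,180),atz([(330/3+340-.3,212/3+80-.3)],sc,180))
print("lens",atz([(548/4+360-.4,183/4+190-.4)],tc,170),atz([(222/3+340-.3,143/3+80-.3)],sc,170))
print("handle top",atz([(617/4+360-.4,78/4+190-.4)],tc,206),atz([(184/3+340-.3,63/3+80-.3)],sc,206))
print("dish",atz([(285.3,311.9)],tc,8),"bottle",atz([(354,180)],tc,70), atz([(289.5,214)],sc,70))
o=ctrl.get_obs();M=R.from_rotvec(o["tcp_rot"]).as_matrix();print(M.round(3))
w=ctrl.read_camera("wrist");E=np.array(w["extrinsics"]);print("cam in tool",M.T@(E[:3,3]-o["tool_pos"]),(M.T@E[:3,:3]).round(3))
```

```text
[[ 548.2 -120.2   12. ]
 [ 519.9 -317.2   12. ]
 [ 372.4 -296.4   12. ]
 [ 401.   -99.1   12. ]] [199.07429703 148.96699104 199.4403618 ] [ 460.38867519 -208.21418958   12.        ]
[np.float64(1.428033816664879), np.float64(1.426706170881242), np.float64(-0.14232482373260477), np.float64(-0.1398694244806685)]
side [[ 516.4 -319.7   12. ]
 [ 371.  -290.7   12. ]
 [ 399.5  -95.2   12. ]
 [ 542.9 -115.7   12. ]] [148.3127567  197.55328549 144.82367386] [ 457.43768653 -205.35212007   12.        ]
knob top [[ 466.22722249 -163.70862459   97.6       ]] side [[ 465.43378003 -160.26211315   97.6       ]]
seat-foot circle [[ 466.37809905 -164.28028856   20.        ]]
post base [[ 432.43219953 -260.43816357   16.        ]] posttop [[ 432.65915027 -260.94401086  180.        ]] [[ 431.78167834 -259.42007331  180.        ]]
lens [[ 522.86646167 -307.15782514  170.        ]] [[ 521.56623832 -304.73238467  170.        ]]
handle top [[ 563.83629271 -328.96849018  206.        ]] [[ 561.58956214 -323.20508125  206.        ]]
dish [[393.83879435  73.26706195   8.        ]] bottle [[646.86472337 -61.01724739  70.        ]] [[648.38883749 -62.53411744  70.        ]]
[[ 0.     0.274  0.962]
 [ 0.     0.962 -0.274]
 [-1.     0.    -0.   ]]
cam in tool [-1.32390841e+02  8.29137803e-02 -7.16748591e+01] [[ 0.    -0.28   0.96 ]
 [ 1.     0.001 -0.   ]
 [-0.001  0.96   0.28 ]]
```

```bash
cat > plan.py <<'E'
from h import *
from scipy.spatial.transform import Slerp
def plan(tp,tR,N,quiet=False):
    o=ctrl.get_obs();p0=o["tool_pos"];R0=R.from_rotvec(o["tcp_rot"]);tR=R.from_matrix(tR) if not isinstance(tR,R) else tR
    tp=np.array(tp,float)
    print("t",round(o["t"],2),"dist",np.linalg.norm(tp-p0).round(1),"ang",np.degrees((R0.inv()*tR).magnitude()).round(1))
    sl=Slerp([0,1],R.concatenate([R0,tR]))
    out=[]
    for i in range(N):
        a,b=sl(i/N),sl((i+1)/N)
        d=a.inv().apply((tp-p0)/N)/200;w=(a.inv()*b).as_rotvec()/(2*np.pi)
        print(d.round(3).tolist(),w.round(4).tolist())
def rackR():
    from fit import bang
    _,ce,n,u=bang(np.load("rack.npy"),0,20)
    x=-n;z=u
    return ce,n,u,np.c_[x,np.cross(z,x),z]
E
python3 - <<'E'
from plan import *
ce,n,u,M=rackR()
print(M.round(3)); plan(ce+84*n,M,11)
E
```

```text
[[ 0.754 -0.177  0.633]
 [ 0.136  0.984  0.114]
 [-0.643 -0.     0.766]]
t 1.3 dist 569.5 ang 56.0
[0.037, -0.143, 0.213] [-0.0062, -0.0124, 0.0029]
[0.051, -0.152, 0.204] [-0.0062, -0.0124, 0.0029]
[0.063, -0.16, 0.193] [-0.0062, -0.0124, 0.0029]
[0.075, -0.169, 0.181] [-0.0062, -0.0124, 0.0029]
[0.086, -0.177, 0.168] [-0.0062, -0.0124, 0.0029]
[0.095, -0.185, 0.154] [-0.0062, -0.0124, 0.0029]
[0.103, -0.193, 0.139] [-0.0062, -0.0124, 0.0029]
[0.11, -0.2, 0.123] [-0.0062, -0.0124, 0.0029]
[0.115, -0.206, 0.107] [-0.0062, -0.0124, 0.0029]
[0.119, -0.212, 0.089] [-0.0062, -0.0124, 0.0029]
[0.121, -0.217, 0.072] [-0.0062, -0.0124, 0.0029]
```

Emit:
drive_tool:
  rows:
    - {"delta_pos": [0.037, -0.143, 0.213], "angular": [-0.0062, -0.0124, 0.0029], "gripper": -1}
    - {"delta_pos": [0.051, -0.152, 0.204], "angular": [-0.0062, -0.0124, 0.0029], "gripper": -1}
    - {"delta_pos": [0.063, -0.16, 0.193], "angular": [-0.0062, -0.0124, 0.0029], "gripper": -1}
    - {"delta_pos": [0.075, -0.169, 0.181], "angular": [-0.0062, -0.0124, 0.0029], "gripper": -1}
    - {"delta_pos": [0.086, -0.177, 0.168], "angular": [-0.0062, -0.0124, 0.0029], "gripper": -1}

```text
t: 1.92
tool_pos: [340.6, 403.6, 205.1]
tcp_rot: [0.081, 1.161, -0.021]
wrist_force: [0.3, -0.5, 0.3]
opening: 1.001
```

Run:
```python
from plan import *
ce,n,u,M=rackR()
print(ctrl.get_obs()["q"].round(2)); plan(ce+84*n,M,8)
```

```text
[-1.21 -0.01  0.02  2.    0.44  1.02  0.11]
t 1.93 dist 306.8 ang 29.7
[0.07, -0.139, 0.111] [-0.0045, -0.0091, 0.002]
[0.075, -0.143, 0.103] [-0.0045, -0.0091, 0.002]
[0.079, -0.147, 0.095] [-0.0045, -0.0091, 0.002]
[0.082, -0.151, 0.086] [-0.0045, -0.0091, 0.002]
[0.085, -0.154, 0.077] [-0.0045, -0.0091, 0.002]
[0.087, -0.157, 0.068] [-0.0045, -0.0091, 0.002]
[0.088, -0.16, 0.058] [-0.0045, -0.0091, 0.002]
[0.089, -0.163, 0.049] [-0.0045, -0.0091, 0.002]
```

Emit:
drive_tool:
  rows:
    - {"delta_pos": [0.07, -0.139, 0.111], "angular": [-0.0045, -0.0091, 0.002], "gripper": -1}
    - {"delta_pos": [0.075, -0.143, 0.103], "angular": [-0.0045, -0.0091, 0.002], "gripper": -1}
    - {"delta_pos": [0.079, -0.147, 0.095], "angular": [-0.0045, -0.0091, 0.002], "gripper": -1}
    - {"delta_pos": [0.082, -0.151, 0.086], "angular": [-0.0045, -0.0091, 0.002], "gripper": -1}
    - {"delta_pos": [0.085, -0.154, 0.077], "angular": [-0.0045, -0.0091, 0.002], "gripper": -1}

```text
t: 2.55
tool_pos: [466.5, 253.0, 178.1]
tcp_rot: [-0.011, 0.861, 0.108]
wrist_force: [1.1, -0.7, 0.1]
opening: 1.0
```

Run:
```python
from plan import *
ce,n,u,M=rackR()
print(ctrl.get_obs()["q"].round(2)); plan(ce+84*n,M,3)
```

```text
[-1.03 -0.18  0.16  2.33  0.91  0.62  0.12]
t 2.55 dist 108.7 ang 10.4
[0.084, -0.149, 0.06] [-0.0042, -0.0085, 0.0017]
[0.085, -0.151, 0.052] [-0.0042, -0.0085, 0.0017]
[0.086, -0.153, 0.043] [-0.0042, -0.0085, 0.0017]
```

Emit:
drive_tool:
  rows:
    - {"delta_pos": [0.084, -0.149, 0.06], "angular": [-0.0042, -0.0085, 0.0017], "gripper": -1}
    - {"delta_pos": [0.085, -0.151, 0.052], "angular": [-0.0042, -0.0085, 0.0017], "gripper": -1}
    - {"delta_pos": [0.086, -0.153, 0.043], "angular": [-0.0042, -0.0085, 0.0017], "gripper": -1}
    - {"delta_pos": [0, 0, 0], "angular": [0, 0, 0], "gripper": -1}

```text
t: 3.05
tool_pos: [526.7, 183.7, 172.0]
tcp_rot: [-0.048, 0.711, 0.146]
wrist_force: [-0.2, -0.6, 0.6]
opening: 1.003
```

Run:
```python
from plan import *
from fit import bang
ce,n,u,M=rackR()
o=ctrl.get_obs();print(o["q"].round(2)); plan(ce+84*n,M,1)
w=ctrl.read_camera("wrist")
r=np.load("rack.npy")
pts=np.vstack([proj(bang(r,yy,ww)[0],w) for yy,ww in((0,20),(-105,6),(105,11))])
save(w,"w1.png",pts); save(w,"w1b.png",None,(170,60,470,360),2)
for th in ["bangle_centre","rack"]:
    for d in ctrl.masks_of(th,w)[:2]: print(th,d["conf"],d["extent"])
P=bang(r,0,20)[0]; print(ext:=np.r_[proj(P,w).min(0),proj(P,w).max(0)])
```

```text
[-0.68 -0.15  0.05  2.42  1.37  0.36 -0.11]
t 3.05 dist 19.4 ang 1.8
[0.062, -0.071, -0.022] [-0.0036, -0.0022, 0.0027]
bangle_centre 0.77 [244.0, 182.2, 353.5, 295.5]
rack 0.69 [4.3, 3.6, 632.5, 326.9]
[241.60134874 182.69102183 353.40018789 294.73216542]
```

View pics/w1.png

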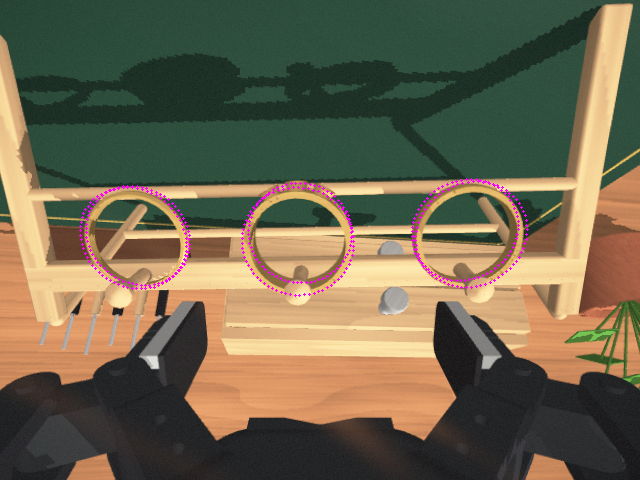

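Run:
```python
from plan import *
ce,n,u,M=rackR(); l=M[:,1]; ce=ce+.7*l
plan(ce+45*n,M,3)
```

```text
t 3.2 dist 54.6 ang 1.6
[0.086, -0.028, -0.006] [-0.0011, -0.0007, 0.0006]
[0.086, -0.028, -0.007] [-0.0011, -0.0007, 0.0006]
[0.086, -0.029, -0.007] [-0.0011, -0.0007, 0.0006]
```

Emit:
drive_tool:
  rows:
    - {"delta_pos": [0.086, -0.028, -0.006], "angular": [-0.0011, -0.0007, 0.0006], "gripper": -1}
    - {"delta_pos": [0.086, -0.028, -0.007], "angular": [-0.0011, -0.0007, 0.0006], "gripper": -1}
    - {"delta_pos": [0.086, -0.029, -0.007], "angular": [-0.0011, -0.0007, 0.0006], "gripper": -1}
    - {"delta_pos": [0, 0, 0], "angular": [0, 0, 0], "gripper": -1}

```text
t: 3.7
tool_pos: [563.0, 185.6, 136.2]
tcp_rot: [-0.068, 0.695, 0.185]
wrist_force: [-1.4, -0.5, -0.2]
opening: 0.997
```

Run:
```python
from plan import *
from fit import bang
ce,n,u,M=rackR(); l=M[:,1]; ce=ce+.7*l
o=ctrl.get_obs();print(o["q"].round(2)); plan(ce-5.8*n,M,3)
w=ctrl.read_camera("wrist");r=np.load("rack.npy")
save(w,"w2.png",proj(bang(r,0,20)[0],w))
```

```text
[-0.66  0.    0.11  2.39  1.89  0.28 -0.56]
t 3.7 dist 52.1 ang 0.8
[0.085, -0.016, -0.001] [0.0005, 0.0001, -0.0006]
[0.085, -0.016, -0.001] [0.0005, 0.0001, -0.0006]
[0.085, -0.015, -0.001] [0.0005, 0.0001, -0.0006]
```

View pics/w2.png

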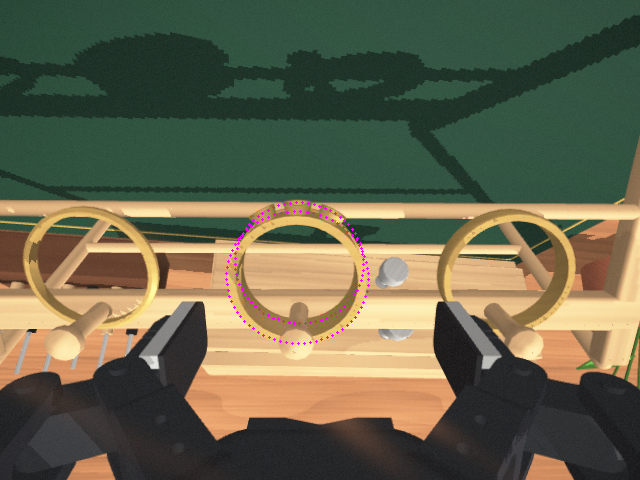

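Emit:
drive_tool:
  rows:
    - {"delta_pos": [0.03, -0.047, -0.003], "angular": [0.0015, 0.0003, -0.0018], "gripper": -1}
    - {"delta_pos": [0, 0, 0], "angular": [0, 0, 0], "gripper": -1}

```text
t: 4.0
tool_pos: [568.5, 179.0, 133.5]
tcp_rot: [-0.061, 0.695, 0.173]
wrist_force: [-0.4, -0.3, 0.1]
opening: 0.997
```

Run:
```python
from plan import *
ce,n,u,M=rackR(); l=M[:,1]; ce=ce+.7*l
plan(ce-5.8*n,M,3)
```

```text
t 4.0 dist 46.3 ang 0.1
[0.077, -0.003, -0.002] [-0.0, 0.0001, -0.0001]
[0.077, -0.003, -0.002] [-0.0, 0.0001, -0.0001]
[0.077, -0.003, -0.002] [-0.0, 0.0001, -0.0001]
```

Emit:
drive_tool:
  rows:
    - {"delta_pos": [0.07, -0.003, -0.002], "angular": [0, 0, 0], "gripper": -1}
    - {"delta_pos": [0.07, -0.003, -0.002], "angular": [0, 0, 0], "gripper": -1}
    - {"delta_pos": [0.07, -0.003, -0.002], "angular": [0, 0, 0], "gripper": -1}
    - {"delta_pos": [0, 0, 0], "angular": [0, 0, 0], "gripper": -1}

```text
t: 4.5
tool_pos: [600.7, 183.9, 107.1]
tcp_rot: [-0.06, 0.693, 0.174]
wrist_force: [-1.2, -0.5, 0.2]
opening: 0.999
```

Run:
```python
from plan import *
from fit import bang
ce,n,u,M=rackR(); l=M[:,1]; ce=ce+.7*l
plan(ce-5.8*n,M,1)
w=ctrl.read_camera("wrist");r=np.load("rack.npy")
save(w,"w3.png",proj(bang(r,0,20)[0],w))
```

```text
t 4.5 dist 4.9 ang 0.3
[0.022, -0.003, -0.011] [-0.0002, 0.0006, -0.0005]
```

View pics/w3.png

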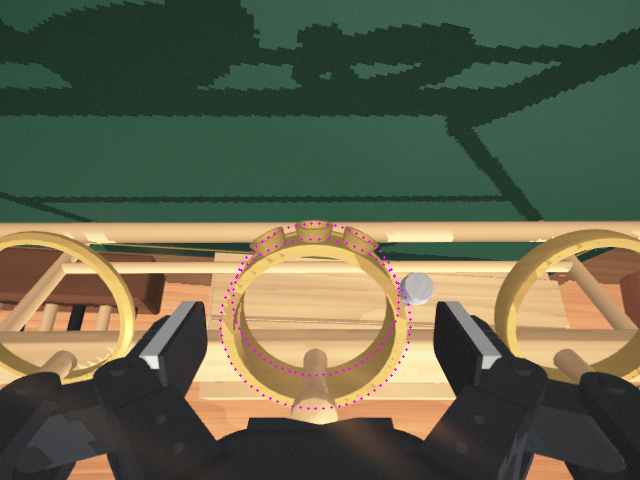

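Run:
```python
from plan import *
from fit import bang
from scipy.optimize import least_squares
w=ctrl.read_camera("wrist");r=np.load("rack.npy")
for d in ctrl.masks_of("bangle_centre",w)[:2]: print(d["conf"],d["extent"])
save(w,"w3c.png",None,(200,200,440,430),3)
ce,n,u,M=rackR();l=M[:,1]
th=np.linspace(0,2*np.pi,90)
def show(c):
    return np.vstack([proj([c+sg*10*n+rr*(np.cos(t)*u+np.sin(t)*l) for t in th],w) for sg,rr in((1,33.25),(1,29),(-1,29))])
save(w,"w3d.png",show(ce),(200,200,440,430),3)
```

```text
0.58 [222.4, 219.3, 408.8, 406.9]
```

View pics/w3d.png

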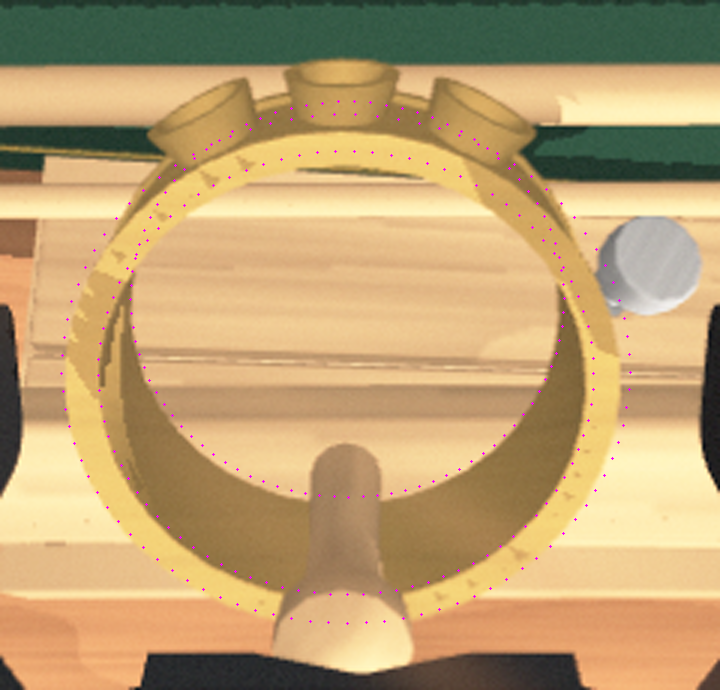

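Emit:
drive_tool:
  rows:
    - {"delta_pos": [0.025, -0.004, -0.01], "angular": [0, 0.0006, -0.0005], "gripper": -1}
    - {"delta_pos": [0, 0, 0], "angular": [0, 0, 0], "gripper": 1}
    - {"delta_pos": [0, 0, 0], "angular": [0, 0, 0], "gripper": 1}
    - {"delta_pos": [0, 0, 0], "angular": [0, 0, 0], "gripper": 1}
    - {"delta_pos": [0, 0, 0], "angular": [0, 0, 0], "gripper": 1}
  squeeze: 40

```text
t: 5.28
tool_pos: [602.6, 183.8, 104.1]
tcp_rot: [-0.06, 0.694, 0.171]
wrist_force: [-0.2, -0.1, -0.2]
opening: 0.761
```

Run:
```python
from plan import *
ce,n,u,M=rackR(); l=M[:,1]
o=ctrl.get_obs();print(M.T@(o["tool_pos"]-ce))
w=ctrl.read_camera("wrist")
save(w,"w4.png")
```

```text
[4.72188112 1.01491788 0.97412554]
```

View pics/w4.png

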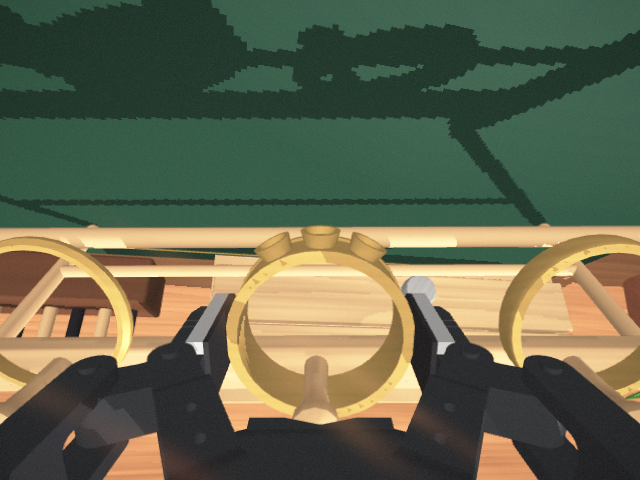

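Emit:
drive_tool:
  rows:
    - {"delta_pos": [0, 0, 0], "angular": [0, 0, 0], "gripper": 1}
    - {"delta_pos": [0, 0, 0.02], "angular": [0, 0, 0], "gripper": 1}
    - {"delta_pos": [0, 0, 0.02], "angular": [0, 0, 0], "gripper": 1}
  squeeze: 40

```text
t: 5.7
tool_pos: [607.7, 184.7, 110.2]
tcp_rot: [-0.06, 0.695, 0.171]
wrist_force: [0.5, 0.3, -1.1]
opening: 0.763
```

Run:
```python
from plan import *
ce,n,u,M=rackR(); l=M[:,1]
o=ctrl.get_obs();print(M.T@(o["tool_pos"]-ce))
w=ctrl.read_camera("wrist")
save(w,"w5.png")
```

```text
[4.79879823 0.93517953 8.89095632]
```

View pics/w5.png

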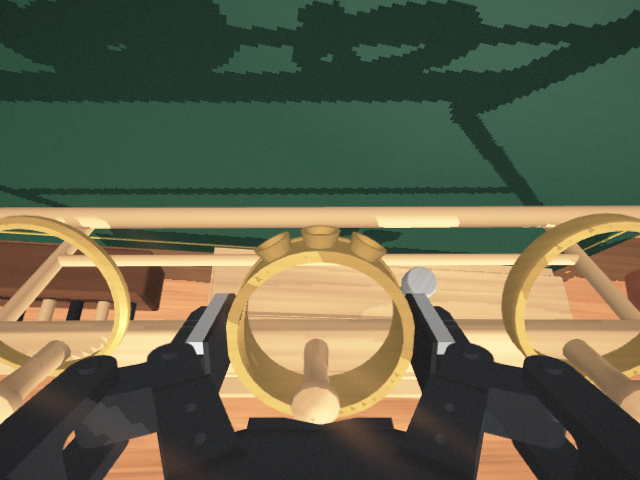

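Emit:
drive_tool:
  rows:
    - {"delta_pos": [0, 0, 0.015], "angular": [0, 0, 0], "gripper": 1}
    - {"delta_pos": [-0.07, 0, 0], "angular": [0, 0, 0], "gripper": 1}
    - {"delta_pos": [-0.08, 0, 0], "angular": [0, 0, 0], "gripper": 1}
    - {"delta_pos": [-0.08, 0, 0], "angular": [0, 0, 0], "gripper": 1}
    - {"delta_pos": [-0.07, 0, 0], "angular": [0, 0, 0], "gripper": 1}

```text
t: 6.38
tool_pos: [564.3, 176.7, 152.6]
tcp_rot: [-0.06, 0.695, 0.171]
wrist_force: [-0.5, 0.2, -1.4]
opening: 0.763
```

Run:
```python
from plan import *
ce,n,u,M=rackR(); l=M[:,1]
o=ctrl.get_obs();print(M.T@(o["tool_pos"]-ce),o["q"].round(2))
w=ctrl.read_camera("wrist")
save(w,"w6.png")
s=ctrl.read_camera("side")
save(s,"s6.png",None,(90,150,390,400),2)
```

```text
[-56.25653473   0.81356639  13.04734797] [-0.69 -0.04  0.16  2.38  1.72  0.28 -0.38]
```

View pics/w6.png

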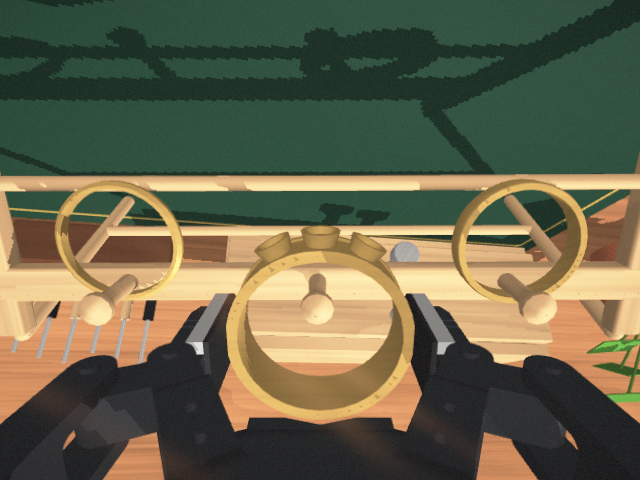

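View pics/s6.png

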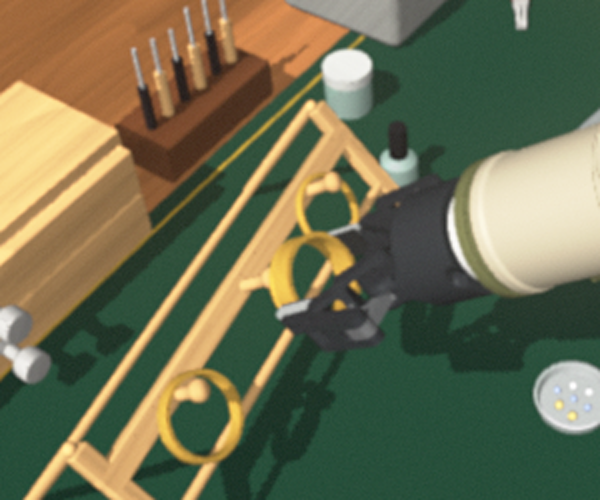

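```bash
cat >> plan.py <<'E'
def downR(psi):
    x=np.array([0,0,-1.]);z=np.array([np.cos(psi),np.sin(psi),0]);return np.c_[x,np.cross(z,x),z]
E
python3 - <<'E'
from plan import *
plan([490,20,235],downR(0.0),8)
E
```

```text
t 6.47 dist 192.0 ang 51.1
[-0.081, -0.088, -0.001] [0.0033, 0.0174, -0.0016]
[-0.08, -0.089, -0.008] [0.0033, 0.0174, -0.0016]
[-0.078, -0.09, -0.015] [0.0033, 0.0174, -0.0016]
[-0.075, -0.091, -0.021] [0.0033, 0.0174, -0.0016]
[-0.071, -0.092, -0.027] [0.0033, 0.0174, -0.0016]
[-0.067, -0.094, -0.033] [0.0033, 0.0174, -0.0016]
[-0.062, -0.095, -0.038] [0.0033, 0.0174, -0.0016]
[-0.057, -0.097, -0.043] [0.0033, 0.0174, -0.0016]
```

Emit:
drive_tool:
  rows:
    - {"delta_pos": [-0.12, 0, 0.02], "angular": [0.0, 0.006, 0], "gripper": 1}
    - {"delta_pos": [-0.12, 0, 0.03], "angular": [0.0033, 0.0174, -0.0016], "gripper": 1}
    - {"delta_pos": [-0.12, -0.05, 0], "angular": [0.0033, 0.0174, -0.0016], "gripper": 1}
    - {"delta_pos": [-0.09, -0.12, -0.021], "angular": [0.0033, 0.0174, -0.0016], "gripper": 1}
    - {"delta_pos": [-0.071, -0.15, -0.027], "angular": [0.0033, 0.0174, -0.0016], "gripper": 1}

```text
t: 7.1
tool_pos: [530.3, 101.3, 202.0]
tcp_rot: [-0.05, 1.002, 0.062]
wrist_force: [0.4, -1.1, -0.6]
opening: 0.759
```

Run:
```python
from plan import *
print(ctrl.get_obs()["q"].round(2))
plan([466,-150,240],downR(0.0),7)
```

```text
[-0.71 -0.21  0.3   2.22  0.43  0.62  0.96]
t 7.1 dist 262.2 ang 32.9
[-0.053, -0.176, -0.037] [0.0018, 0.0129, -0.0002]
[-0.049, -0.176, -0.039] [0.0018, 0.0129, -0.0002]
[-0.046, -0.177, -0.041] [0.0018, 0.0129, -0.0002]
[-0.042, -0.177, -0.042] [0.0018, 0.0129, -0.0002]
[-0.039, -0.178, -0.044] [0.0018, 0.0129, -0.0002]
[-0.035, -0.178, -0.045] [0.0018, 0.0129, -0.0002]
[-0.031, -0.179, -0.046] [0.0018, 0.0129, -0.0002]
```

Emit:
drive_tool:
  rows:
    - {"delta_pos": [-0.053, -0.176, -0.037], "angular": [0.0018, 0.0129, -0.0002], "gripper": 1}
    - {"delta_pos": [-0.049, -0.176, -0.039], "angular": [0.0018, 0.0129, -0.0002], "gripper": 1}
    - {"delta_pos": [-0.046, -0.177, -0.041], "angular": [0.0018, 0.0129, -0.0002], "gripper": 1}
    - {"delta_pos": [-0.042, -0.177, -0.042], "angular": [0.0018, 0.0129, -0.0002], "gripper": 1}
    - {"delta_pos": [-0.039, -0.178, -0.044], "angular": [0.0018, 0.0129, -0.0002], "gripper": 1}

```text
t: 7.72
tool_pos: [484.1, -86.7, 231.8]
tcp_rot: [-0.013, 1.419, 0.006]
wrist_force: [1.3, -0.4, -1.6]
opening: 0.762
```

Run:
```python
from plan import *
print(ctrl.get_obs()["q"].round(2))
plan([464,-163,200],downR(0.0),5)
```

```text
[-0.66 -0.14  0.71  1.97  0.09  1.13  1.6 ]
t 7.72 dist 85.1 ang 8.7
[0.029, -0.076, -0.026] [0.0004, 0.0048, 0.0002]
[0.029, -0.076, -0.025] [0.0004, 0.0048, 0.0002]
[0.03, -0.076, -0.023] [0.0004, 0.0048, 0.0002]
[0.031, -0.076, -0.022] [0.0004, 0.0048, 0.0002]
[0.031, -0.076, -0.021] [0.0004, 0.0048, 0.0002]
```

Emit:
drive_tool:
  rows:
    - {"delta_pos": [0.029, -0.076, -0.026], "angular": [0.0004, 0.0048, 0.0002], "gripper": 1}
    - {"delta_pos": [0.029, -0.076, -0.025], "angular": [0.0004, 0.0048, 0.0002], "gripper": 1}
    - {"delta_pos": [0.03, -0.076, -0.023], "angular": [0.0004, 0.0048, 0.0002], "gripper": 1}
    - {"delta_pos": [0.031, -0.08, -0.022], "angular": [0.0004, 0.0048, 0.0002], "gripper": 1}
    - {"delta_pos": [0.031, -0.08, -0.021], "angular": [0.0004, 0.0048, 0.0002], "gripper": 1}

```text
t: 8.35
tool_pos: [463.7, -175.1, 200.5]
tcp_rot: [0.0, 1.577, -0.024]
wrist_force: [-0.3, -0.8, -1.0]
opening: 0.761
```

Run:
```python
from plan import *
o=ctrl.get_obs();print(o["q"].round(2))
plan([464,-163,200],downR(0.0),1)
w=ctrl.read_camera("wrist"); Mt=R.from_rotvec(o["tcp_rot"]).as_matrix()
th=np.linspace(0,2*np.pi,90)
def ring(c,ax,rr,off):
    return o["tool_pos"]+np.array([c+off*np.array([1,0,0])+rr*np.array([0,np.cos(t),np.sin(t)]) for t in th])@Mt.T
pts=np.vstack([proj(ring(np.array([-4.7,0,-1.]),0,rr,off),w) for rr,off in((33.25,-10),(29,-10),(29,10))])
def circ(C,z,r): return np.array([[C[0]+r*np.cos(t),C[1]+r*np.sin(t),z] for t in th])
C=(466,-163)
pts=np.vstack([pts,proj(circ(C,97.6,17),w)])
save(w,"w7.png"); save(w,"w7b.png",pts,(200,200,440,430),3)
```

```text
[-0.57  0.07  0.87  1.89 -0.04  1.21  1.87]
t 8.35 dist 12.1 ang 1.3
[0.002, 0.06, 0.001] [-0.0025, -0.0011, 0.0025]
```

View pics/w7.png

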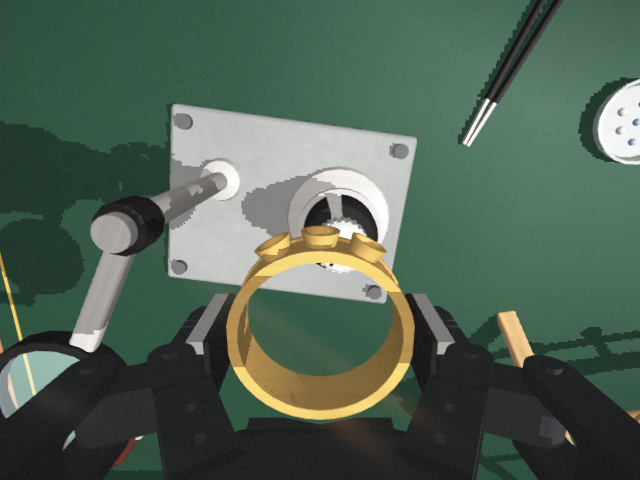

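View pics/w7b.png

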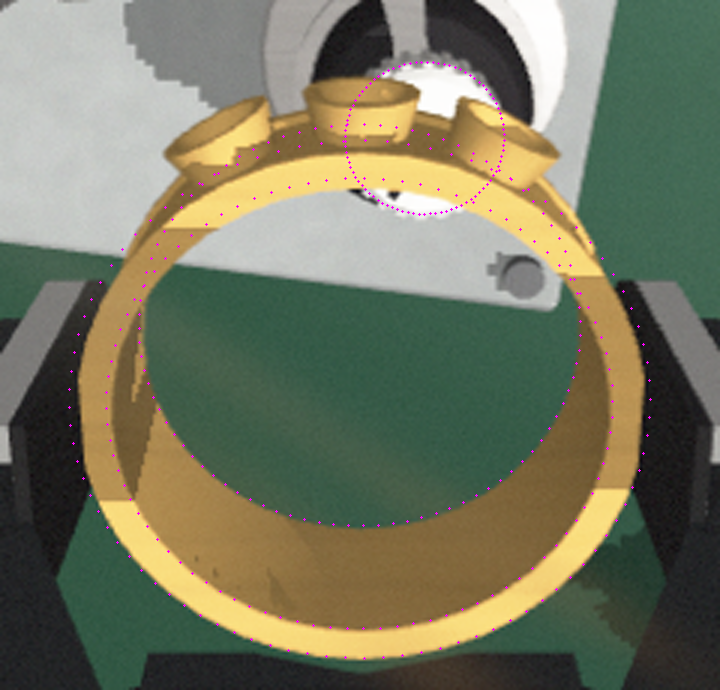

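Emit:
drive_tool:
  rows:
    - {"delta_pos": [0.08, 0.035, 0.01], "angular": [-0.0025, -0.0011, 0.0025], "gripper": 1}
    - {"delta_pos": [0.08, 0.03, 0.006], "angular": [0, 0, 0], "gripper": 1}
    - {"delta_pos": [0.08, 0.0, 0.0], "angular": [0, 0, 0], "gripper": 1}
    - {"delta_pos": [0.0, 0.0, 0.0], "angular": [0, 0, 0], "gripper": 1}

```text
t: 8.9
tool_pos: [465.8, -163.0, 147.3]
tcp_rot: [-0.002, 1.575, -0.004]
wrist_force: [-0.1, -0.2, -0.4]
opening: 0.762
```

```bash
cat > look.py <<'E'
from plan import *
import sys
def look(name,C=(466,-163),ktop=97.6,rc=(-4.7,0,-1.),crop=(200,200,440,430)):
    o=ctrl.get_obs();print(o["q"].round(2),o["tool_pos"].round(1))
    w=ctrl.read_camera("wrist"); Mt=R.from_rotvec(o["tcp_rot"]).as_matrix()
    th=np.linspace(0,2*np.pi,60)
    def ring(c,rr,off):
        return o["tool_pos"]+np.array([np.array(c)+off*np.array([1,0,0])+rr*np.array([0,np.cos(t),np.sin(t)]) for t in th])@Mt.T
    pts=[]
    if rc is not None: pts+=[proj(ring(rc,rr,off),w) for rr,off in((33.25,-10),(29,-10),(29,10))]
    def circ(C,z,r): return np.array([[C[0]+r*np.cos(t),C[1]+r*np.sin(t),z] for t in th])
    pts+=[proj(circ(C,ktop,17),w),proj(circ(C,52,31.5),w)]
    save(w,name+".png"); save(w,name+"b.png",np.vstack(pts),crop,3)
    return w
E
python3 - <<'E'
from look import *
look("w8"); plan([467,-163,150],downR(0),1)
E
```

```text
[-0.55  0.15  0.86  1.95 -0.12  1.1   1.93] [ 465.8 -163.   147.3]
t 8.95 dist 2.2 ang 0.3
[-0.01, 0.0, 0.004] [-0.0002, -0.0005, 0.0005]
```

View pics/w8b.png

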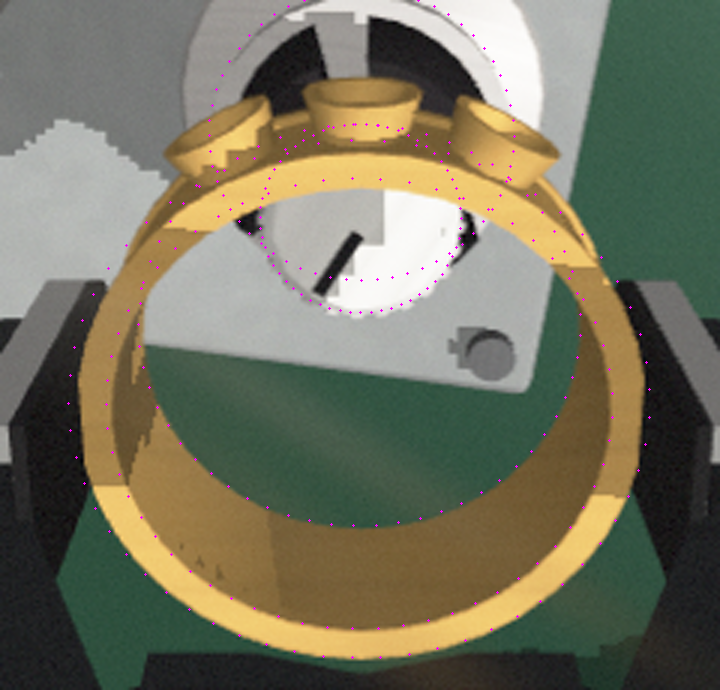

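Emit:
drive_tool:
  rows:
    - {"delta_pos": [0.1, 0, 0.006], "angular": [0, 0, 0], "gripper": 1}
    - {"delta_pos": [0.12, 0, 0], "angular": [0, 0, 0], "gripper": 1}
    - {"delta_pos": [0.1, 0, 0], "angular": [0, 0, 0], "gripper": 1}
    - {"delta_pos": [0.0, 0.0, 0.0], "angular": [0, 0, 0], "gripper": 1}

```text
t: 9.45
tool_pos: [469.6, -163.3, 84.7]
tcp_rot: [-0.002, 1.569, -0.003]
wrist_force: [-0.4, -0.1, -0.6]
opening: 0.765
```

Run:
```python
from look import *
look("w9"); plan([467,-163,82],downR(0),1)
```

```text
[-0.5   0.27  0.83  2.01 -0.24  0.96  2.02] [ 469.6 -163.3   84.7]
t 9.5 dist 4.8 ang 0.3
[0.018, 0.003, -0.016] [-0.0001, 0.0006, 0.0006]
```

View pics/w9b.png

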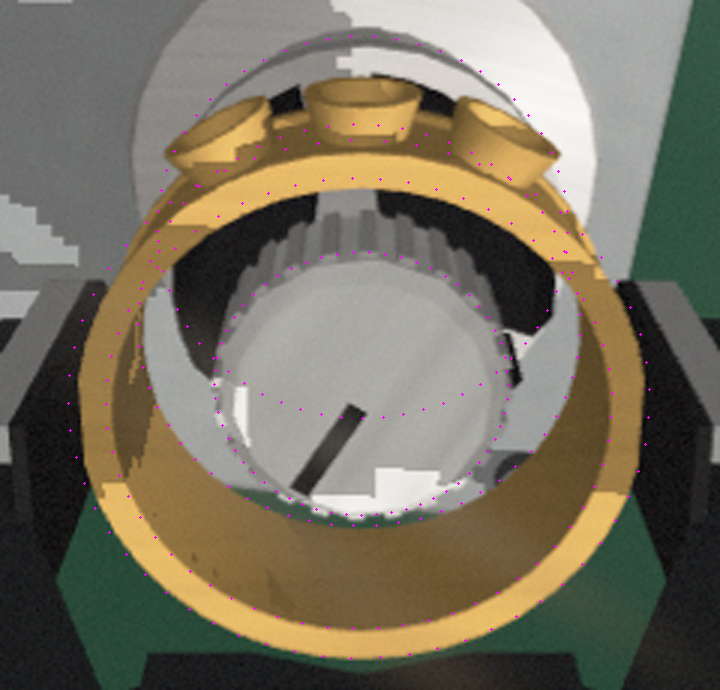

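Emit:
drive_tool:
  rows:
    - {"delta_pos": [0.01, 0.0015, -0.014], "angular": [0, 0.0006, 0.0006], "gripper": 1}
    - {"delta_pos": [0.0, 0, 0], "angular": [0, 0, 0], "gripper": 1}

```text
t: 9.75
tool_pos: [468.3, -163.4, 85.2]
tcp_rot: [0.001, 1.569, -0.0]
wrist_force: [0.6, -0.1, -1.6]
opening: 0.76
```

Run:
```python
from look import *
plan([467,-163,70],downR(0),2)
```

```text
t 9.75 dist 15.3 ang 0.1
[0.038, 0.001, -0.003] [-0.0001, 0.0002, -0.0]
[0.038, 0.001, -0.003] [-0.0001, 0.0002, -0.0]
```

Emit:
drive_tool:
  rows:
    - {"delta_pos": [0.04, 0.002, -0.008], "angular": [0, 0.0003, 0], "gripper": 1}
    - {"delta_pos": [0.038, 0.001, -0.004], "angular": [0, 0.0002, 0], "gripper": 1}
    - {"delta_pos": [0, 0, 0], "angular": [0, 0, 0], "gripper": 1}

```text
t: 10.12
tool_pos: [466.1, -162.6, 69.1]
tcp_rot: [0.001, 1.571, 0.0]
wrist_force: [-0.4, -0.7, -0.7]
opening: 0.766
```

Run:
```python
from look import *
look("w10"); plan([467,-163,58],downR(0),2)
```

```text
[-0.48  0.29  0.82  2.02 -0.26  0.93  2.05] [ 466.1 -162.6   69.1]
t 10.18 dist 11.4 ang 0.1
[0.028, -0.001, 0.002] [-0.0, 0.0, -0.0001]
[0.028, -0.001, 0.002] [-0.0, 0.0, -0.0001]
```

View pics/w10b.png

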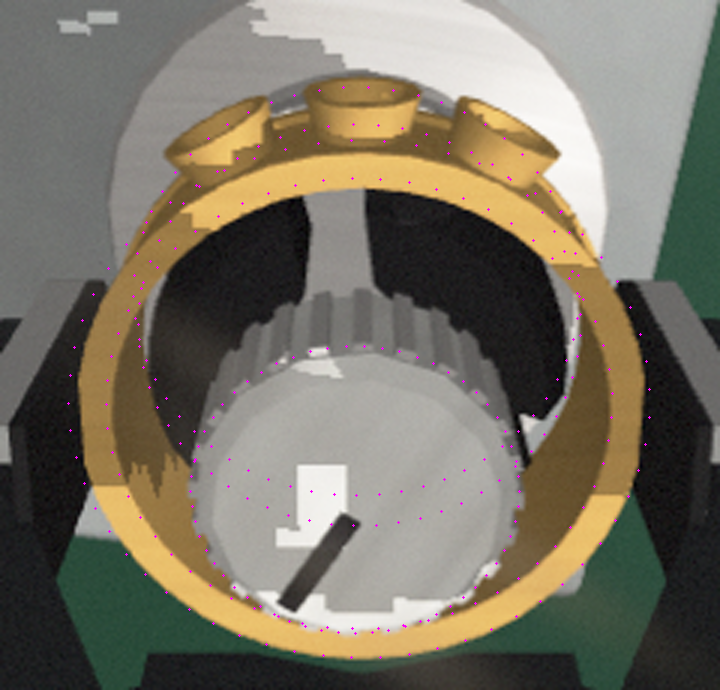

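Emit:
drive_tool:
  rows:
    - {"delta_pos": [0.022, -0.001, 0.003], "angular": [0, 0, 0], "gripper": 1}
    - {"delta_pos": [0.02, -0.001, 0.001], "angular": [0, 0, 0], "gripper": 1}
    - {"delta_pos": [0, 0, 0], "angular": [0, 0, 0], "gripper": 1}

```text
t: 10.55
tool_pos: [467.3, -163.1, 60.5]
tcp_rot: [0.001, 1.57, 0.0]
wrist_force: [0.6, 0.3, -1.3]
opening: 0.757
```

Run:
```python
from look import *
plan([467,-163,57],downR(0),1)
```

```text
t 10.55 dist 3.5 ang 0.0
[0.017, 0.001, -0.002] [-0.0001, 0.0001, -0.0001]
```

Emit:
drive_tool:
  rows:
    - {"delta_pos": [0.012, 0, -0.001], "angular": [0, 0, 0], "gripper": 1}
    - {"delta_pos": [0, 0, 0], "angular": [0, 0, 0], "gripper": 1}
    - {"delta_pos": [0.01, 0, 0], "angular": [0, 0, 0], "gripper": 1}
    - {"delta_pos": [0, 0, 0], "angular": [0, 0, 0], "gripper": 1}

```text
t: 11.05
tool_pos: [468.2, -163.6, 59.6]
tcp_rot: [0.004, 1.569, 0.002]
wrist_force: [1.2, 0.5, -1.7]
opening: 0.759
```

Emit:
drive_tool:
  rows:
    - {"delta_pos": [0.015, 0.002, -0.004], "angular": [0, 0, 0], "gripper": 1}
    - {"delta_pos": [0.015, 0.002, -0.004], "angular": [0, 0, 0], "gripper": 1}

```text
t: 11.3
tool_pos: [468.5, -163.6, 58.8]
tcp_rot: [0.006, 1.566, 0.005]
wrist_force: [-23.4, 8.2, 64.9]
opening: 0.76
```

Run:
```python
from look import *
o=ctrl.get_obs(); print(o["wrist_force"],o["torque"])
look("w11")
s=ctrl.read_camera("side"); save(s,"s11.png",None,(340,80,480,280),3)
```

```text
[-23.40609816   8.23545068  64.89264165] [1.42150251 4.83098075 0.39194192]
[-0.46  0.31  0.8   2.03 -0.29  0.91  2.07] [ 468.5 -163.6   58.8]
```

View pics/w11b.png

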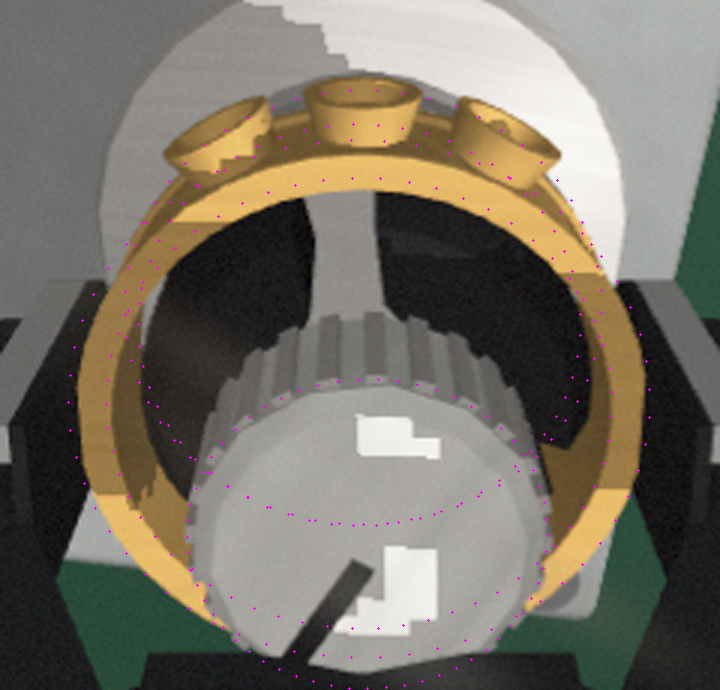

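View pics/s11.png

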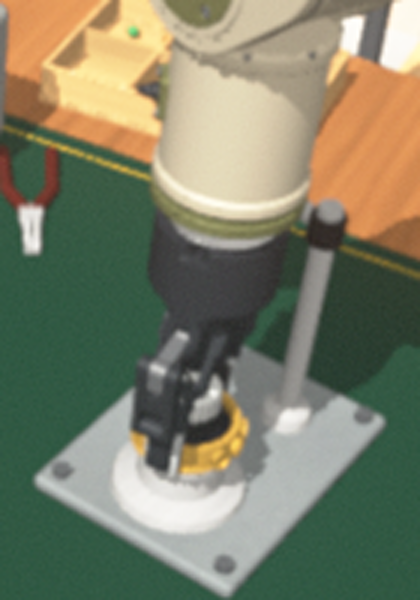

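Emit:
drive_tool:
  rows:
    - {"delta_pos": [-0.006, 0, 0], "angular": [0, 0, 0], "gripper": 1}
    - {"delta_pos": [0, 0, 0], "angular": [0, 0, 0], "gripper": -1}
    - {"delta_pos": [0, 0, 0], "angular": [0, 0, 0], "gripper": -1}
    - {"delta_pos": [0, 0, 0], "angular": [0, 0, 0], "gripper": -1}

```text
t: 11.9
tool_pos: [468.6, -163.6, 60.0]
tcp_rot: [0.007, 1.565, 0.005]
wrist_force: [-0.6, 0.3, -0.3]
opening: 1.003
```

Run:
```python
from look import *
look("w12",rc=None)
s=ctrl.read_camera("side"); save(s,"s12.png",None,(340,80,480,280),3)
```

```text
[-0.46  0.31  0.81  2.03 -0.29  0.91  2.07] [ 468.6 -163.6   60. ]
```

View pics/w12b.png

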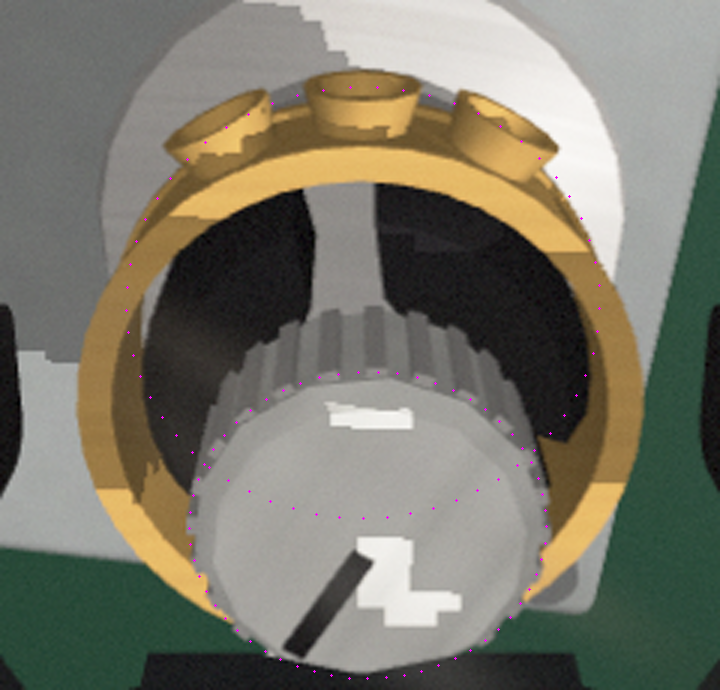

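View pics/s12.png

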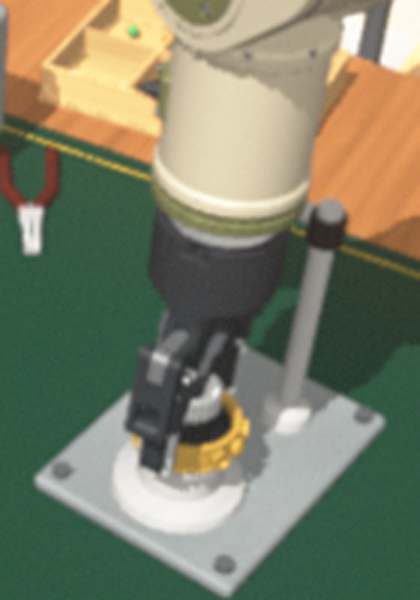

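Emit:
drive_tool:
  rows:
    - {"delta_pos": [-0.05, 0, 0.003], "angular": [0, 0, 0], "gripper": -1}
    - {"delta_pos": [-0.07, 0.002, -0.003], "angular": [0, 0.0005, 0], "gripper": -1}
    - {"delta_pos": [-0.03, 0, -0.005], "angular": [0, 0.0005, 0], "gripper": -1}

```text
t: 12.38
tool_pos: [467.3, -163.7, 92.1]
tcp_rot: [0.007, 1.572, 0.004]
wrist_force: [-0.2, -0.3, -0.0]
opening: 1.003
```

Run:
```python
from look import *
look("w13",rc=None,crop=(170,180,470,405)); plan([466,-163,88.5],downR(0),1)
```

```text
[-0.49  0.25  0.84  2.   -0.23  0.99  2.03] [ 467.3 -163.7   92.1]
t 12.43 dist 4.3 ang 0.4
[0.02, 0.004, -0.007] [-0.0002, -0.0002, -0.0011]
```

View pics/w13.png

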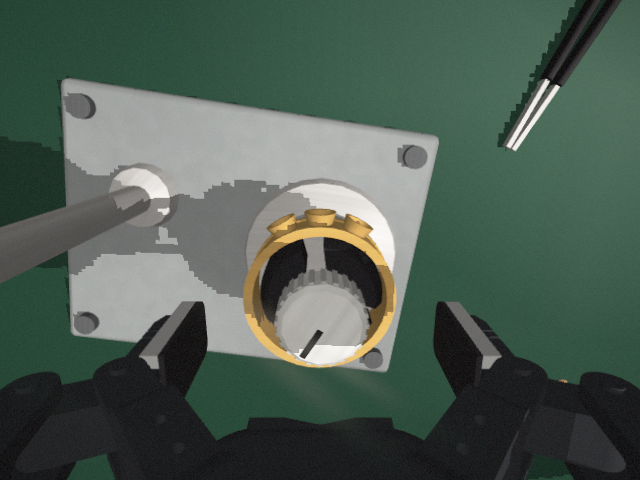

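Emit:
drive_tool:
  rows:
    - {"delta_pos": [0.02, 0.004, -0.008], "angular": [0, 0, -0.001], "gripper": -1}
    - {"delta_pos": [0, 0, 0], "angular": [0, 0, 0], "gripper": -1}

```text
t: 12.68
tool_pos: [465.8, -162.6, 88.3]
tcp_rot: [0.002, 1.572, -0.0]
wrist_force: [0.3, -0.6, 0.5]
opening: 1.001
```

Run:
```python
from look import *
plan([466,-163,88.5],downR(0),1);print(ctrl.get_obs()["tool_pos"])
```

```text
t 12.68 dist 0.5 ang 0.1
[-0.001, -0.002, 0.001] [-0.0002, -0.0001, -0.0001]
[ 465.76822598 -162.58033903   88.25940368]
```

Emit:
drive_tool:
  rows:
    - {"delta_pos": [0, 0, 0], "angular": [0, 0, 0], "gripper": 1}
    - {"delta_pos": [0, 0, 0], "angular": [0, 0, 0], "gripper": 1}
    - {"delta_pos": [0, 0, 0], "angular": [0, 0, 0], "gripper": 1}
    - {"delta_pos": [0, 0, 0], "angular": [0, 0, 0], "gripper": 1}
    - {"delta_pos": [0, 0, 0], "angular": [0, 0, 0], "gripper": 1}
  squeeze: 60

```text
t: 13.3
tool_pos: [465.4, -163.1, 88.2]
tcp_rot: [0.002, 1.573, -0.001]
wrist_force: [-0.5, 0.8, 0.8]
opening: 0.372
```

Run:
```python
from look import *
look("w14",rc=None,C=(466,-163)); o=ctrl.get_obs(); print(o["opening"],o["torque"],o["wrist_force"])
s=ctrl.read_camera("side"); save(s,"s14.png",None,(340,80,480,280),3)
```

```text
[-0.5   0.25  0.84  2.01 -0.23  0.97  2.02] [ 465.4 -163.1   88.2]
0.37696906027894056 [0.12519217 0.26344768 0.08386403] [-1.18485194 -0.17793895  3.53543786]
```

View pics/w14b.png

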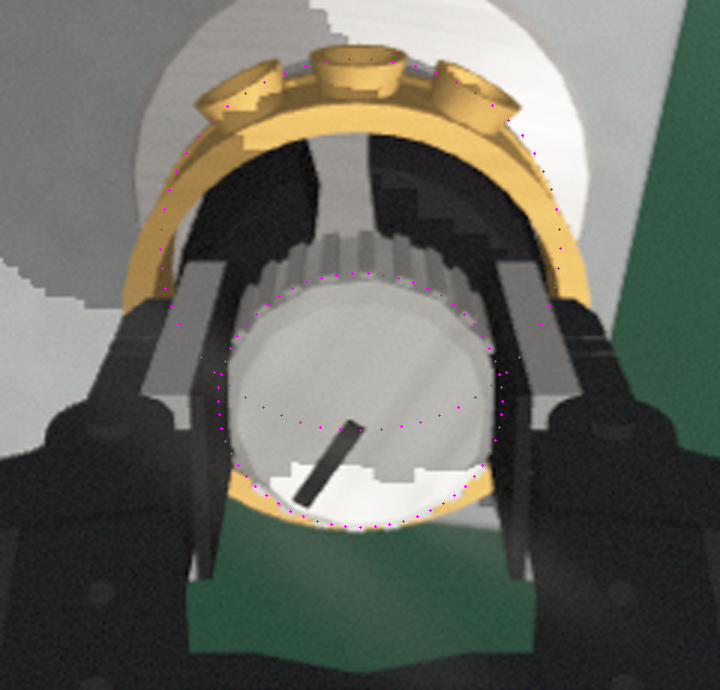

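View pics/s14.png

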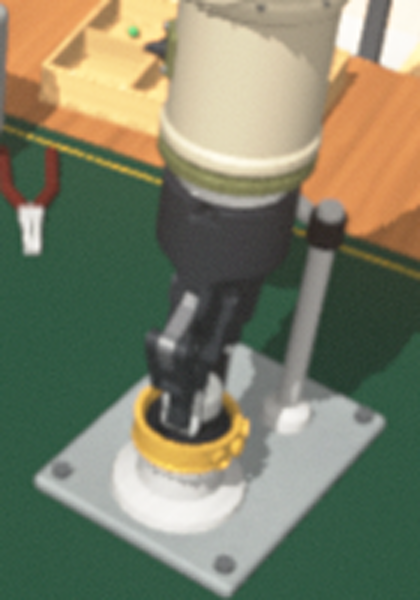

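Emit:
drive_tool:
  rows:
    - {"delta_pos": [0.001, 0, 0], "angular": [0.024, 0, 0], "gripper": 1}
    - {"delta_pos": [0.001, 0, 0], "angular": [0.024, 0, 0], "gripper": 1}

```text
t: 13.65
tool_pos: [465.5, -162.4, 87.8]
tcp_rot: [0.245, 1.559, -0.243]
wrist_force: [0.0, 2.5, 2.6]
opening: 0.373
```

```bash
cat > st.py <<'E'
from look import *
o=ctrl.get_obs();M=R.from_rotvec(o["tcp_rot"]).as_matrix()
print("psi",np.arctan2(M[1,2],M[0,2]),"tilt",M[:2,0].round(3),"q",o["q"].round(2),"op",o["opening"],"F",o["wrist_force"].round(1),"T",o["torque"].round(2),"p",o["tool_pos"].round(2))
E
python3 st.py
```

```text
psi -0.31027609176607507 tilt [-0.002  0.002] q [-0.55  0.27  0.89  2.01 -0.25  0.98  1.73] op 0.37324994021413466 F [0.  2.5 2.6] T [0.47 0.15 0.14] p [ 465.54 -162.45   87.84]
```

Turning works and q7 falls as it should. Continue, re-centring each call.

Emit:
drive_tool:
  rows:
    - {"delta_pos": [0.001, -0.002, 0], "angular": [0.024, 0, 0], "gripper": 1}
    - {"delta_pos": [0.001, -0.001, 0], "angular": [0.024, 0, 0], "gripper": 1}
    - {"delta_pos": [0.001, 0, 0], "angular": [0.024, 0, 0], "gripper": 1}
    - {"delta_pos": [0.001, 0, 0], "angular": [0.024, 0, 0], "gripper": 1}

```text
t: 14.15
tool_pos: [466.3, -161.3, 87.1]
tcp_rot: [0.729, 1.448, -0.725]
wrist_force: [0.2, 1.1, -0.2]
opening: 0.373
```

```bash
python3 st.py; python3 -c "
from look import *
o=ctrl.get_obs();plan([465.7,-163,o['tool_pos'][2]],R.from_rotvec(o['tcp_rot']),1)"
```

```text
psi -0.9314044480444774 tilt [-0.001  0.003] q [-0.64  0.31  1.02  2.02 -0.32  0.98  1.17] op 0.373143560281934 F [ 0.2  1.1 -0.2] T [ 0.21 -0.04  0.14] p [ 466.35 -161.26   87.1 ]
t 14.15 dist 1.9 ang 0.0
[-0.0, -0.008, 0.005] [0.0, 0.0, 0.0]
```

Emit:
drive_tool:
  rows:
    - {"delta_pos": [0.001, -0.008, 0.004], "angular": [0.024, 0, 0], "gripper": 1}
    - {"delta_pos": [0.001, -0.004, 0.004], "angular": [0.024, 0, 0], "gripper": 1}
    - {"delta_pos": [0.001, -0.002, 0.003], "angular": [0.024, 0, 0], "gripper": 1}

```text
t: 14.52
tool_pos: [467.3, -160.9, 86.5]
tcp_rot: [1.085, 1.29, -1.073]
wrist_force: [0.9, 1.9, -0.7]
opening: 0.368
```

```bash
python3 st.py; python3 -c "
from look import *
o=ctrl.get_obs();plan([465.7,-163,o['tool_pos'][2]],R.from_rotvec(o['tcp_rot']),1)
look('w15',rc=None)"
```

```text
psi -1.3947151942578864 tilt [0.002 0.007] q [-0.71  0.36  1.12  2.02 -0.4   1.    0.77] op 0.36812426819062505 F [ 0.9  1.9 -0.7] T [ 0.33 -0.15  0.14] p [ 467.33 -160.88   86.54]
t 14.53 dist 2.7 ang 0.0
[-0.0, -0.01, 0.009] [0.0, 0.0, 0.0]
[-0.71  0.36  1.12  2.02 -0.4   1.    0.77] [ 467.3 -160.9   86.5]
```

View pics/w15b.png

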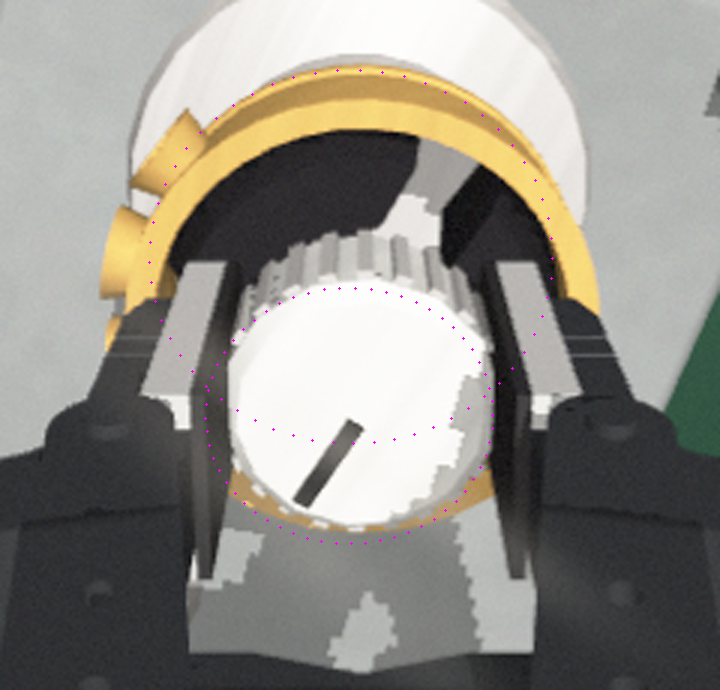

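Emit:
drive_tool:
  rows:
    - {"delta_pos": [0.001, -0.002, 0.006], "angular": [0.024, 0, 0], "gripper": 1}
    - {"delta_pos": [0.001, -0.002, 0.004], "angular": [0.024, 0, 0], "gripper": 1}

```text
t: 14.82
tool_pos: [468.0, -160.9, 86.2]
tcp_rot: [1.316, 1.148, -1.3]
wrist_force: [1.7, 3.2, -0.1]
opening: 0.369
```

```bash
python3 st.py
```

```text
psi -1.704454445566622 tilt [0.004 0.009] q [-0.76  0.41  1.18  2.02 -0.46  1.01  0.52] op 0.36862050888958914 F [ 1.7  3.2 -0.1] T [ 0.55 -0.46  0.12] p [ 468.05 -160.88   86.2 ]
```

Emit:
drive_tool:
  rows:
    - {"delta_pos": [0, 0, 0], "angular": [0, 0, 0], "gripper": -1}
    - {"delta_pos": [0, 0, 0], "angular": [0, 0, 0], "gripper": -1}
    - {"delta_pos": [0, 0, 0], "angular": [-0.026, 0, 0], "gripper": -1}
    - {"delta_pos": [0, 0, 0], "angular": [-0.028, 0, 0], "gripper": -1}
    - {"delta_pos": [0, 0, 0], "angular": [-0.028, 0, 0], "gripper": -1}

```text
t: 15.45
tool_pos: [467.2, -162.1, 85.9]
tcp_rot: [0.905, 1.378, -0.894]
wrist_force: [0.1, 0.8, -0.9]
opening: 0.995
```

Emit:
drive_tool:
  rows:
    - {"delta_pos": [0, 0, 0], "angular": [-0.028, 0, 0], "gripper": -1}
    - {"delta_pos": [0, 0, 0], "angular": [-0.028, 0, 0], "gripper": -1}
    - {"delta_pos": [0, 0, 0], "angular": [-0.028, 0, 0], "gripper": -1}
    - {"delta_pos": [0, 0, 0], "angular": [-0.028, 0, 0], "gripper": -1}
    - {"delta_pos": [0, 0, 0], "angular": [-0.028, 0, 0], "gripper": -1}

```text
t: 16.08
tool_pos: [466.6, -163.9, 86.6]
tcp_rot: [0.187, 1.56, -0.178]
wrist_force: [0.5, 0.1, -0.7]
opening: 1.002
```

```bash
python3 st.py; python3 -c "
from look import *
plan([467,-162.7,86.2],downR(0.2),2)
look('w16',C=(467,-162.7),rc=None,ktop=95.5)"
```

```text
psi -0.23222451110650477 tilt [0.004 0.005] q [-0.51  0.26  0.86  2.01 -0.25  0.97  1.81] op 1.0017352158301893 F [ 0.5  0.1 -0.7] T [0.02 0.1  0.01] p [ 466.6  -163.92   86.55]
t 16.07 dist 1.3 ang 24.8
[0.001, 0.003, 0.0] [-0.0344, 0.0003, -0.0004]
[0.001, 0.003, 0.001] [-0.0344, 0.0003, -0.0004]
[-0.51  0.26  0.86  2.01 -0.25  0.97  1.81] [ 466.6 -163.9   86.6]
```

View pics/w16b.png

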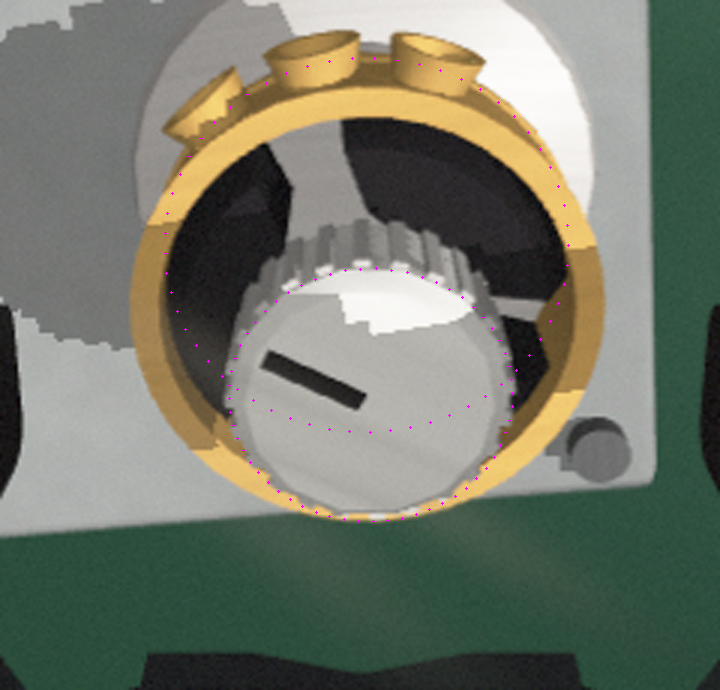

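Emit:
drive_tool:
  rows:
    - {"delta_pos": [-0.003, 0.003, 0], "angular": [-0.028, 0.0003, -0.0004], "gripper": -1}
    - {"delta_pos": [-0.001, 0.003, 0.001], "angular": [-0.028, 0.0003, -0.0004], "gripper": -1}
    - {"delta_pos": [0, 0.0, 0.0], "angular": [0, 0, 0], "gripper": -1}

```text
t: 16.5
tool_pos: [466.6, -163.8, 87.8]
tcp_rot: [-0.101, 1.567, 0.101]
wrist_force: [-0.4, -0.8, 0.4]
opening: 1.001
```

```bash
python3 st.py; python3 -c "
from look import *
plan([467,-162.7,87.2],downR(0.12),1)"
```

```text
psi 0.12869491039938027 tilt [0.001 0.   ] q [-0.46  0.25  0.79  2.01 -0.21  0.97  2.14] op 1.0012409273962044 F [-0.4 -0.8  0.4] T [-0.01  0.01 -0.05] p [ 466.65 -163.83   87.81]
t 16.5 dist 1.3 ang 0.5
[0.003, 0.005, 0.002] [0.0014, 0.0002, 0.0]
```

Emit:
drive_tool:
  rows:
    - {"delta_pos": [0.003, 0.006, 0.002], "angular": [0, 0, 0], "gripper": 1}
    - {"delta_pos": [0, 0, 0], "angular": [0, 0, 0], "gripper": 1}
    - {"delta_pos": [0, 0, 0], "angular": [0, 0, 0], "gripper": 1}
    - {"delta_pos": [0, 0, 0], "angular": [0, 0, 0], "gripper": 1}
    - {"delta_pos": [0, 0, 0], "angular": [0, 0, 0], "gripper": 1}
  squeeze: 90

```text
t: 17.12
tool_pos: [466.8, -163.3, 87.8]
tcp_rot: [-0.093, 1.567, 0.092]
wrist_force: [0.1, -0.1, -0.9]
opening: 0.36
```

```bash
python3 st.py; python3 -c "
from look import *
look('w17',C=(467,-162.7),rc=None,ktop=95.5)"
```

```text
psi 0.1179910709861014 tilt [ 0.001 -0.   ] q [-0.47  0.25  0.8   2.01 -0.21  0.97  2.12] op 0.3604840372820453 F [ 0.1 -0.1 -0.9] T [0.07 0.16 0.07] p [ 466.81 -163.28   87.84]
[-0.47  0.25  0.8   2.01 -0.21  0.97  2.12] [ 466.8 -163.3   87.8]
```

View pics/w17b.png

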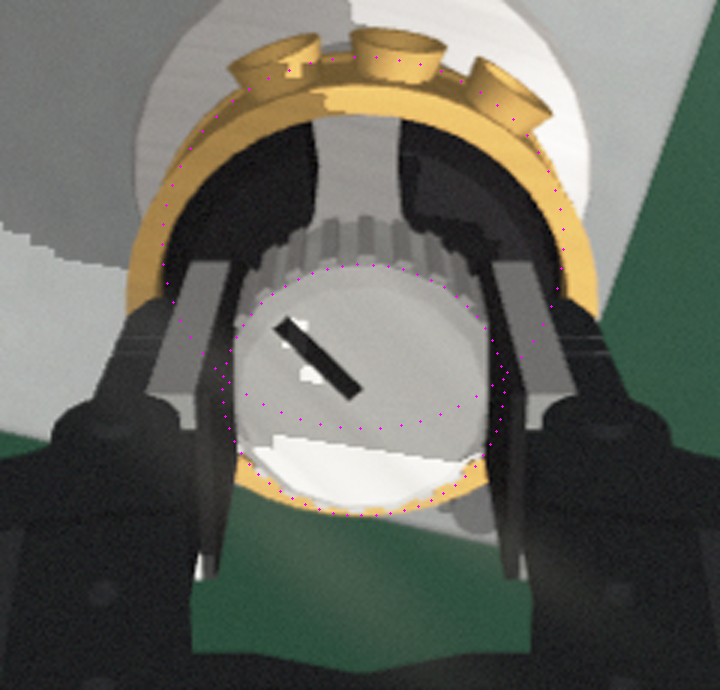

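Emit:
drive_tool:
  rows:
    - {"delta_pos": [0, 0.001, 0], "angular": [0.024, 0, 0], "gripper": 1}
    - {"delta_pos": [0, -0.001, 0.001], "angular": [0.024, 0, 0], "gripper": 1}
    - {"delta_pos": [0, -0.002, 0.001], "angular": [0.024, 0, 0], "gripper": 1}
    - {"delta_pos": [0, -0.003, 0.002], "angular": [0.024, 0, 0], "gripper": 1}

```text
t: 17.68
tool_pos: [467.0, -162.8, 87.6]
tcp_rot: [0.396, 1.535, -0.393]
wrist_force: [-2.3, 3.9, 2.6]
opening: 0.363
```

```bash
python3 st.py
```

```text
psi -0.5031163805998782 tilt [-0.     0.002] q [-0.56  0.28  0.91  2.01 -0.26  0.98  1.55] op 0.3631043127879619 F [-2.3  3.9  2.6] T [0.85 0.42 0.11] p [ 466.95 -162.79   87.56]
```

Emit:
drive_tool:
  rows:
    - {"delta_pos": [0, -0.002, 0.001], "angular": [0.024, 0, 0], "gripper": 1}
    - {"delta_pos": [0, -0.003, 0.002], "angular": [0.024, 0, 0], "gripper": 1}

```text
t: 17.92
tool_pos: [467.1, -162.6, 87.5]
tcp_rot: [0.639, 1.477, -0.634]
wrist_force: [-0.4, 3.7, 0.8]
opening: 0.357
```

```bash
python3 st.py;python3 -c "
from look import *
look('w18',C=(467,-162.7),rc=None,ktop=95.5)"
```

```text
psi -0.814171643469308 tilt [-0.     0.004] q [-0.6   0.3   0.97  2.01 -0.3   0.98  1.27] op 0.3574222873436475 F [-0.4  3.7  0.8] T [0.65 0.   0.23] p [ 467.08 -162.58   87.49]
[-0.6   0.3   0.97  2.01 -0.3   0.98  1.27] [ 467.1 -162.6   87.5]
```

View pics/w18b.png

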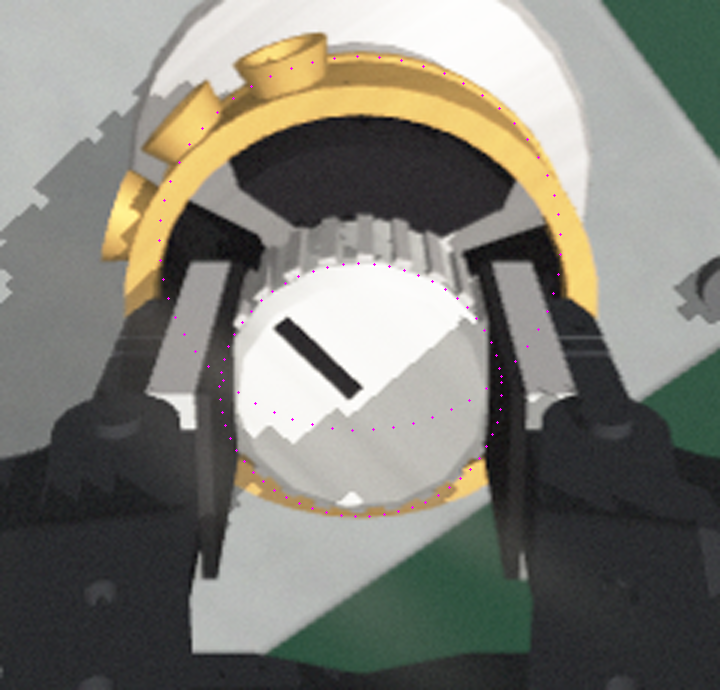

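Emit:
drive_tool:
  rows:
    - {"delta_pos": [0, -0.003, 0.002], "angular": [0.024, 0, 0], "gripper": 1}
    - {"delta_pos": [0, -0.004, 0.002], "angular": [0.024, 0, 0], "gripper": 1}
    - {"delta_pos": [0, -0.004, 0.002], "angular": [0.024, 0, 0], "gripper": 1}

```text
t: 18.35
tool_pos: [467.4, -162.3, 87.4]
tcp_rot: [0.995, 1.336, -0.986]
wrist_force: [3.4, 3.2, -3.8]
opening: 0.358
```

```bash
python3 st.py;python3 -c "
from look import *
look('w19',C=(467,-162.7),rc=None,ktop=95.5)"
```

```text
psi -1.2771797932681692 tilt [0.001 0.006] q [-0.68  0.34  1.07  2.01 -0.36  0.99  0.86] op 0.3581414024177918 F [ 3.4  3.2 -3.8] T [ 0.53 -0.7   0.24] p [ 467.39 -162.33   87.41]
[-0.68  0.34  1.07  2.01 -0.36  0.99  0.86] [ 467.4 -162.3   87.4]
```

View pics/w19b.png

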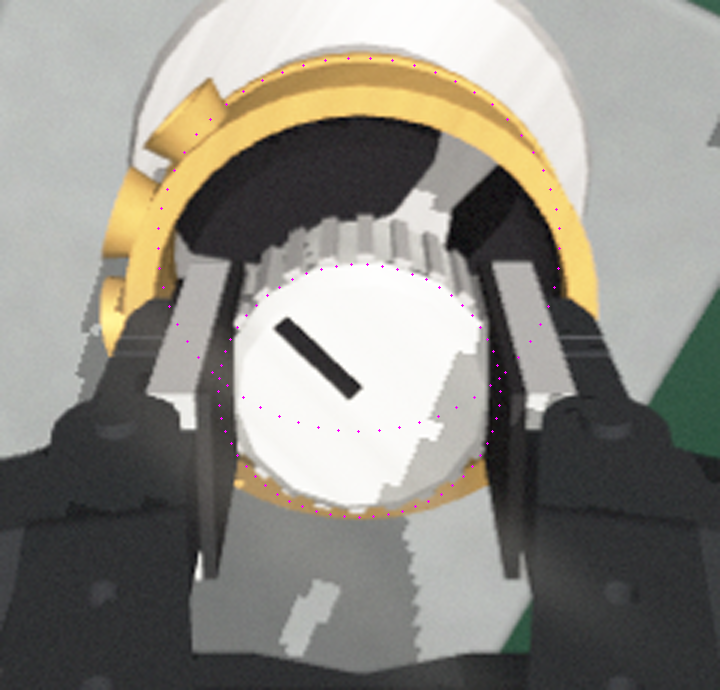

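Emit:
drive_tool:
  rows:
    - {"delta_pos": [0, 0, 0], "angular": [0, 0, 0], "gripper": -1}
    - {"delta_pos": [0, 0, 0], "angular": [0, 0, 0], "gripper": -1}
    - {"delta_pos": [-0.03, 0, 0], "angular": [0, 0, 0], "gripper": -1}
    - {"delta_pos": [-0.15, 0, 0], "angular": [0, 0, 0], "gripper": -1}
    - {"delta_pos": [-0.25, 0, 0], "angular": [0, 0, 0], "gripper": -1}

```text
t: 19.02
tool_pos: [464.9, -163.9, 173.6]
tcp_rot: [0.988, 1.341, -0.99]
wrist_force: [1.2, 1.0, 2.1]
opening: 1.0
```

```bash
python3 st.py;python3 -c "
from look import *
look('w20',C=(467,-162.7),rc=None,ktop=94.5)
t=ctrl.read_camera('top'); save(t,'t20.png',None,(360,190,540,330),4)
plan([510,-240,255],downR(-0.5),6)"
```

```text
psi -1.2745807494084613 tilt [-0.006  0.003] q [-0.84  0.17  1.2   1.93 -0.17  1.16  0.72] op 1.0000238507781234 F [1.2 1.  2.1] T [ 0.04 -0.04  0.01] p [ 464.86 -163.89  173.58]
[-0.84  0.17  1.2   1.93 -0.17  1.16  0.72] [ 464.9 -163.9  173.6]
t 19.12 dist 116.0 ang 44.4
[-0.065, 0.016, 0.07] [-0.0206, -0.0, -0.0001]
[-0.065, 0.007, 0.071] [-0.0206, -0.0, -0.0001]
[-0.065, -0.003, 0.072] [-0.0206, -0.0, -0.0001]
[-0.065, -0.012, 0.071] [-0.0206, -0.0, -0.0001]
[-0.065, -0.021, 0.068] [-0.0206, -0.0, -0.0001]
[-0.065, -0.03, 0.065] [-0.0206, -0.0, -0.0001]
```

View pics/w20.png

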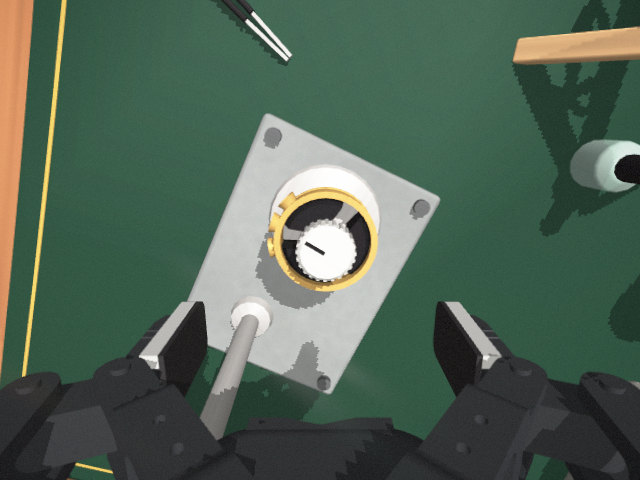

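View pics/t20.png

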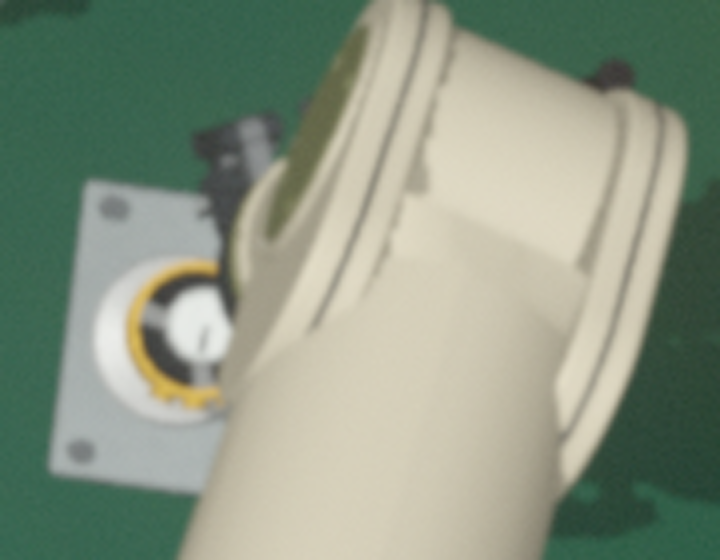

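Emit:
drive_tool:
  rows:
    - {"delta_pos": [-0.13, 0, 0], "angular": [-0.0206, 0, 0], "gripper": -1}
    - {"delta_pos": [-0.13, 0, 0.03], "angular": [-0.0206, 0, 0], "gripper": -1}
    - {"delta_pos": [-0.1, 0.01, 0.08], "angular": [-0.0206, 0, 0], "gripper": -1}
    - {"delta_pos": [-0.065, -0.012, 0.1], "angular": [-0.0206, 0, 0], "gripper": -1}
    - {"delta_pos": [-0.03, -0.021, 0.1], "angular": [-0.0206, 0, 0], "gripper": -1}

```text
t: 19.75
tool_pos: [503.3, -217.5, 272.0]
tcp_rot: [0.477, 1.516, -0.462]
wrist_force: [-0.3, 0.7, 0.5]
opening: 1.003
```

```bash
python3 st.py;python3 -c "
from look import *
plan([563,-326,255],downR(-0.47),4)
s=ctrl.read_camera('side'); save(s,'s21.png')"
```

```text
psi -0.5996144271080371 tilt [0.006 0.008] q [-0.63  0.24  1.13  1.67 -0.23  1.38  1.51] op 1.0033336042313152 F [-0.3  0.7  0.5] T [-0.06 -0.01  0.04] p [ 503.35 -217.52  272.04]
t 19.75 dist 125.0 ang 7.4
[0.021, -0.07, 0.138] [-0.0052, 0.0, -0.0004]
[0.021, -0.074, 0.136] [-0.0052, 0.0, -0.0004]
[0.021, -0.079, 0.133] [-0.0052, 0.0, -0.0004]
[0.021, -0.083, 0.131] [-0.0052, 0.0, -0.0004]
```

View pics/s21.png

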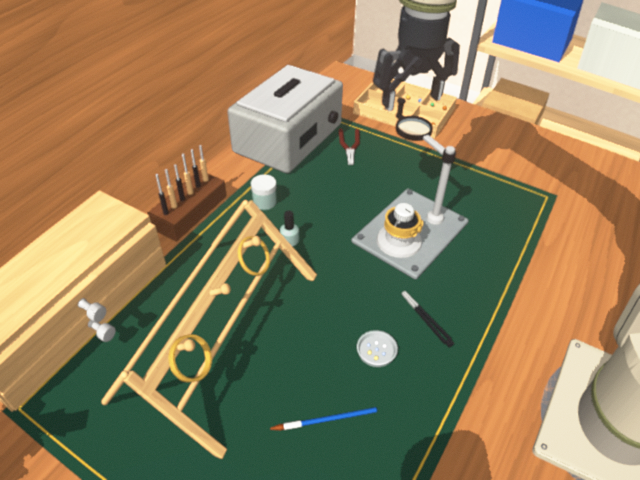

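Emit:
drive_tool:
  rows:
    - {"delta_pos": [0.02, -0.07, 0.138], "angular": [-0.0052, 0, 0], "gripper": -1}
    - {"delta_pos": [0.02, -0.074, 0.136], "angular": [-0.0052, 0, 0], "gripper": -1}
    - {"delta_pos": [0.02, -0.079, 0.133], "angular": [-0.0052, 0, 0], "gripper": -1}
    - {"delta_pos": [0.02, -0.06, 0.08], "angular": [-0.0052, 0, 0], "gripper": -1}

```text
t: 20.3
tool_pos: [559.5, -320.0, 255.3]
tcp_rot: [0.366, 1.537, -0.352]
wrist_force: [0.2, 0.3, 0.2]
opening: 0.999
```

```bash
python3 st.py;python3 -c "
from look import *
plan([563,-326,255],downR(-0.47),1)
w=ctrl.read_camera('wrist'); save(w,'w22.png',proj([[563,-326,206],[563,-326,172],[565,-327,206]],w))"
```

```text
psi -0.4575780683941898 tilt [0.006 0.008] q [-0.23  0.52  1.    1.43 -0.44  1.43  1.88] op 0.9991242795116566 F [0.2 0.3 0.2] T [-0.03  0.02  0.02] p [ 559.46 -319.97  255.31]
t 20.3 dist 7.0 ang 0.9
[0.001, -0.019, 0.029] [0.002, 0.0003, -0.0015]
```

View pics/w22.png

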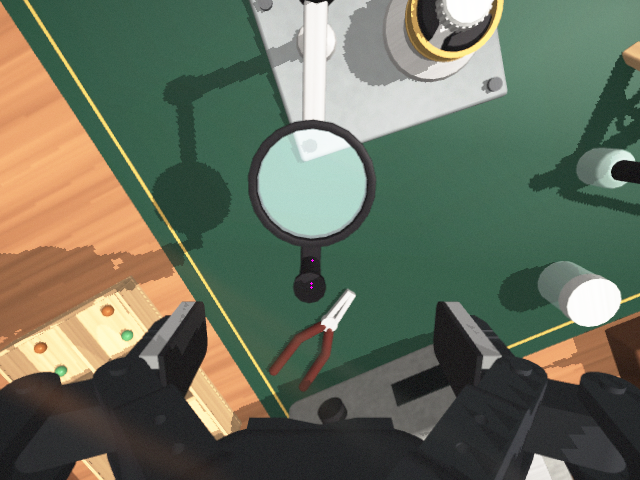

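Emit:
drive_tool:
  rows:
    - {"delta_pos": [0.1, -0.019, 0.027], "angular": [0.002, 0, -0.0015], "gripper": -1}
    - {"delta_pos": [0.12, 0, 0], "angular": [0, 0, 0], "gripper": -1}
    - {"delta_pos": [0.08, 0, 0], "angular": [0, 0, 0], "gripper": -1}
    - {"delta_pos": [0, 0, 0], "angular": [0, 0, 0], "gripper": -1}

```text
t: 20.85
tool_pos: [561.5, -326.6, 189.9]
tcp_rot: [0.37, 1.54, -0.374]
wrist_force: [0.3, 1.1, -0.2]
opening: 0.999
```

```bash
python3 st.py;python3 -c "
from look import *
plan([563,-326,190],downR(-0.47),1)
w=ctrl.read_camera('wrist'); save(w,'w23.png',proj([[563,-326,206],[563,-326,172]],w))"
```

```text
psi -0.474580191108333 tilt [-0.002 -0.002] q [-0.21  0.58  0.97  1.5  -0.48  1.32  1.89] op 0.9993953448143631 F [ 0.3  1.1 -0.2] T [0.01 0.04 0.02] p [ 561.48 -326.56  189.95]
t 20.85 dist 1.6 ang 0.3
[-0.0, 0.006, 0.005] [-0.0007, -0.0001, 0.0004]
```

View pics/w23.png

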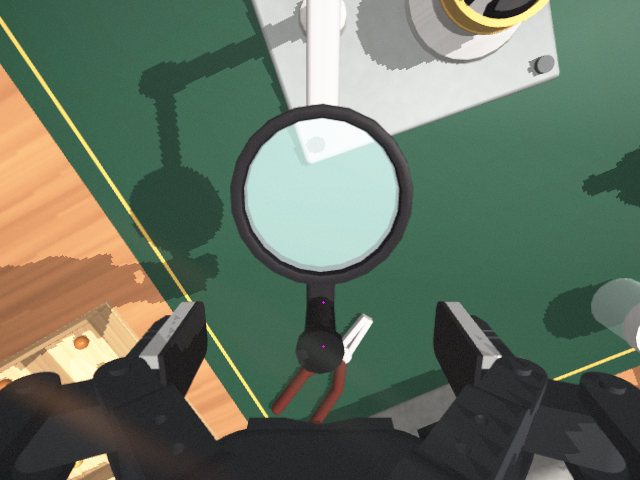

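Emit:
drive_tool:
  rows:
    - {"delta_pos": [0, 0.001, 0.006], "angular": [0, 0, 0], "gripper": 1}
    - {"delta_pos": [0, 0, 0], "angular": [0, 0, 0], "gripper": 1}
    - {"delta_pos": [0, 0, 0], "angular": [0, 0, 0], "gripper": 1}
    - {"delta_pos": [0, 0, 0], "angular": [0, 0, 0], "gripper": 1}
    - {"delta_pos": [0, 0, 0], "angular": [0, 0, 0], "gripper": 1}
  squeeze: 20

```text
t: 21.52
tool_pos: [563.9, -327.5, 193.3]
tcp_rot: [0.369, 1.535, -0.374]
wrist_force: [0.4, 0.4, -1.3]
opening: 0.181
```

Emit:
drive_tool:
  rows:
    - {"delta_pos": [0, 0, 0], "angular": [0, 0, 0], "gripper": 1}
    - {"delta_pos": [0, 0, 0], "angular": [0, 0, 0], "gripper": 1}

```text
t: 21.78
tool_pos: [563.9, -327.5, 193.2]
tcp_rot: [0.369, 1.535, -0.374]
wrist_force: [0.5, 0.4, 0.3]
opening: 0.177
```

```bash
python3 st.py;python3 -c "
from look import *
w=ctrl.read_camera('wrist'); save(w,'w24.png')"
```

```text
psi -0.47433065461338364 tilt [ 0.002 -0.004] q [-0.21  0.58  0.97  1.49 -0.48  1.32  1.89] op 0.1769323733249206 F [0.5 0.4 0.3] T [ 0.01 -0.03 -0.01] p [ 563.89 -327.52  193.24]
```

View pics/w24.png

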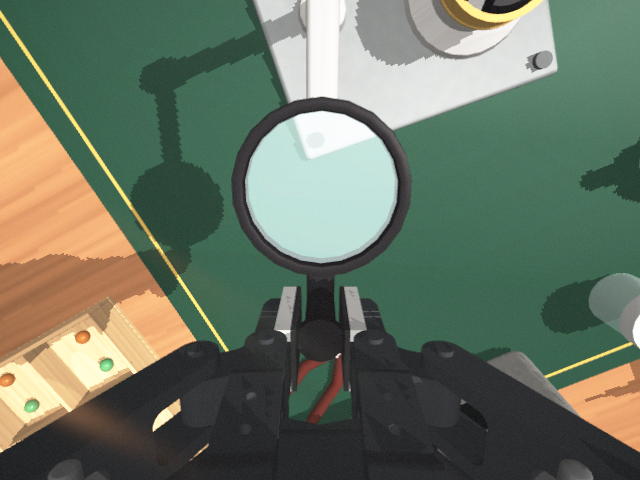

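```bash
cat > arc.py <<'E'
from look import *
import sys
P=np.array([432.7,-259.6]); rad=148.5; a_end=float(sys.argv[1]); N=int(sys.argv[2]); dpsi=float(sys.argv[3])
o=ctrl.get_obs();p0=o["tool_pos"];M=R.from_rotvec(o["tcp_rot"]).as_matrix()
d=p0[:2]-P;a0=np.arctan2(d[1],d[0]);r0=np.hypot(*d);psi=np.arctan2(M[1,2],M[0,2])
print("alpha",a0,"r",r0,"psi",psi,"z",p0[2])
cur=p0[:2]
for i in range(N):
    f=(i+1)/N;a=a0+f*(a_end-a0);r=r0+f*(rad-r0)
    nx=P+r*np.array([np.cos(a),np.sin(a)]);dv=nx-cur;cur=nx
    ps=psi+i*dpsi; zt=np.array([np.cos(ps),np.sin(ps)]);yt=np.array([-np.sin(ps),np.cos(ps)])
    print([0.0,round(dv@yt/200,3),round(dv@zt/200,3)],[round(-dpsi/2/np.pi,4),0,0])
E
python3 arc.py 0.1 4 0.06
```

```text
alpha -0.477488493568551 r 147.74555297111192 psi -0.4743026278128511 z 193.21723464503373
[0.0, np.float64(0.106), np.float64(-0.006)] [-0.0095, 0, 0]
[0.0, np.float64(0.106), np.float64(-0.015)] [-0.0095, 0, 0]
[0.0, np.float64(0.104), np.float64(-0.024)] [-0.0095, 0, 0]
[0.0, np.float64(0.102), np.float64(-0.033)] [-0.0095, 0, 0]
```

Emit:
drive_tool:
  rows:
    - {"delta_pos": [0, 0.08, -0.006], "angular": [-0.0095, 0, 0], "gripper": 1}
    - {"delta_pos": [0, 0.1, -0.015], "angular": [-0.0095, 0, 0], "gripper": 1}
    - {"delta_pos": [0, 0.1, -0.022], "angular": [-0.0095, 0, 0], "gripper": 1}

```text
t: 22.2
tool_pos: [579.0, -274.7, 193.3]
tcp_rot: [0.222, 1.552, -0.235]
wrist_force: [2.0, -3.2, 0.0]
opening: 0.179
```

```bash
python3 st.py;python3 arc.py 0.6 5 0.06
```

```text
psi -0.29131428229814216 tilt [ 0.005 -0.009] q [-0.3   0.53  0.94  1.53 -0.43  1.29  1.97] op 0.17933852993709834 F [ 2.  -3.2  0. ] T [-0.52 -0.2   0.23] p [ 579.01 -274.73  193.31]
alpha -0.10303293556125687 r 147.0922097046215 psi -0.29131428229814216 z 193.30759776041722
[0.0, np.float64(0.1), np.float64(-0.025)] [-0.0095, 0, 0]
[0.0, np.float64(0.098), np.float64(-0.033)] [-0.0095, 0, 0]
[0.0, np.float64(0.095), np.float64(-0.041)] [-0.0095, 0, 0]
[0.0, np.float64(0.092), np.float64(-0.049)] [-0.0095, 0, 0]
[0.0, np.float64(0.088), np.float64(-0.056)] [-0.0095, 0, 0]
```

Forces are low, so I continue the arc.

Emit:
drive_tool:
  rows:
    - {"delta_pos": [0, 0.1, -0.022], "angular": [-0.0095, 0, 0], "gripper": 1}
    - {"delta_pos": [0, 0.098, -0.031], "angular": [-0.0095, 0, 0], "gripper": 1}
    - {"delta_pos": [0, 0.095, -0.039], "angular": [-0.0095, 0, 0], "gripper": 1}
    - {"delta_pos": [0, 0.09, -0.048], "angular": [-0.0095, 0, 0], "gripper": 1}

```text
t: 22.7
tool_pos: [565.8, -192.3, 193.2]
tcp_rot: [0.021, 1.566, -0.04]
wrist_force: [-1.0, -3.4, 3.0]
opening: 0.181
```

```bash
python3 st.py;python3 arc.py 1.1 5 0.06;  python3 -c "
from look import *
w=ctrl.read_camera('wrist'); save(w,'w25.png')"
```

```text
psi -0.039049054217616126 tilt [ 0.004 -0.012] q [-0.47  0.41  0.92  1.65 -0.33  1.24  2.04] op 0.18144288800648944 F [-1.  -3.4  3. ] T [-0.68  0.24  0.23] p [ 565.83 -192.27  193.16]
alpha 0.46821258954786754 r 149.18627065685754 psi -0.039049054217616126 z 193.16291474915326
[0.0, np.float64(0.079), np.float64(-0.051)] [-0.0095, 0, 0]
[0.0, np.float64(0.075), np.float64(-0.056)] [-0.0095, 0, 0]
[0.0, np.float64(0.071), np.float64(-0.061)] [-0.0095, 0, 0]
[0.0, np.float64(0.067), np.float64(-0.066)] [-0.0095, 0, 0]
[0.0, np.float64(0.062), np.float64(-0.07)] [-0.0095, 0, 0]
```

View pics/w25.png

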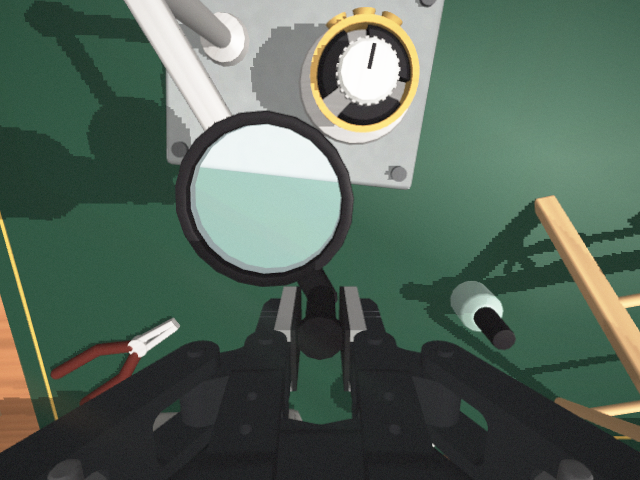

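Emit:
drive_tool:
  rows:
    - {"delta_pos": [0, 0.079, -0.051], "angular": [-0.0095, 0, 0], "gripper": 1}
    - {"delta_pos": [0, 0.075, -0.056], "angular": [-0.0095, 0, 0], "gripper": 1}
    - {"delta_pos": [0, 0.071, -0.061], "angular": [-0.0095, 0, 0], "gripper": 1}
    - {"delta_pos": [0, 0.067, -0.066], "angular": [-0.0095, 0, 0], "gripper": 1}

```text
t: 23.25
tool_pos: [515.1, -133.9, 193.1]
tcp_rot: [-0.178, 1.56, 0.157]
wrist_force: [1.1, -3.4, 2.5]
opening: 0.176
```

```bash
python3 st.py;python3 arc.py 1.23 3 0.04
```

```text
psi 0.21359085068935826 tilt [ 0.006 -0.013] q [-0.65  0.2   0.91  1.82 -0.16  1.19  2.1 ] op 0.17557801596715555 F [ 1.1 -3.4  2.5] T [-0.66 -0.16  0.24] p [ 515.07 -133.93  193.08]
alpha 0.9905905161764275 r 150.26419107935735 psi 0.21359085068935826 z 193.08155368247955
[0.0, np.float64(0.039), np.float64(-0.046)] [-0.0064, 0, 0]
[0.0, np.float64(0.037), np.float64(-0.047)] [-0.0064, 0, 0]
[0.0, np.float64(0.035), np.float64(-0.048)] [-0.0064, 0, 0]
```

Emit:
drive_tool:
  rows:
    - {"delta_pos": [0, 0.039, -0.046], "angular": [-0.0064, 0, 0], "gripper": 1}
    - {"delta_pos": [0, 0.037, -0.047], "angular": [-0.0064, 0, 0], "gripper": 1}
    - {"delta_pos": [0, 0.034, -0.046], "angular": [-0.0064, 0, 0], "gripper": 1}
    - {"delta_pos": [0, 0, 0], "angular": [0, 0, 0], "gripper": 1}

```text
t: 23.75
tool_pos: [481.7, -118.0, 193.2]
tcp_rot: [-0.277, 1.548, 0.258]
wrist_force: [-0.4, -1.5, -2.0]
opening: 0.174
```

```bash
python3 st.py;python3 arc.py 1.23 1 0.0
cat > lens.py <<'E'
from look import *
import sys
a=float(sys.argv[1]) if len(sys.argv)>1 else None
tag=sys.argv[2]
th=np.linspace(0,2*np.pi,60)
for n,crop in(("wrist",None),("side",(340,80,480,280)),("top",(360,190,540,330))):
    w=ctrl.read_camera(n)
    C=np.array([466.7,-162.8])
    c=lambda z,r:np.c_[C[0]+r*np.cos(th),C[1]+r*np.sin(th),0*th+z]
    pts=np.vstack([proj(c(168,36),w),proj(c(72,33.2),w)])
    save(w,f"{tag}_{n}.png",pts,crop,1 if n=="wrist" else (3 if n=="side" else 4))
E
python3 lens.py 0 l26
```

```text
psi 0.3416707923070729 tilt [ 0.008 -0.011] q [-0.71  0.07  0.9   1.91 -0.05  1.18  2.12] op 0.17421873683714892 F [-0.4 -1.5 -2. ] T [-0.3   0.1   0.14] p [ 481.65 -117.96  193.24]
alpha 1.2380380913139482 r 149.861842384502 psi 0.3416707923070729 z 193.2368266176443
[0.0, np.float64(-0.009), np.float64(0.0)] [-0.0, 0, 0]
```

View pics/l26_wrist.png

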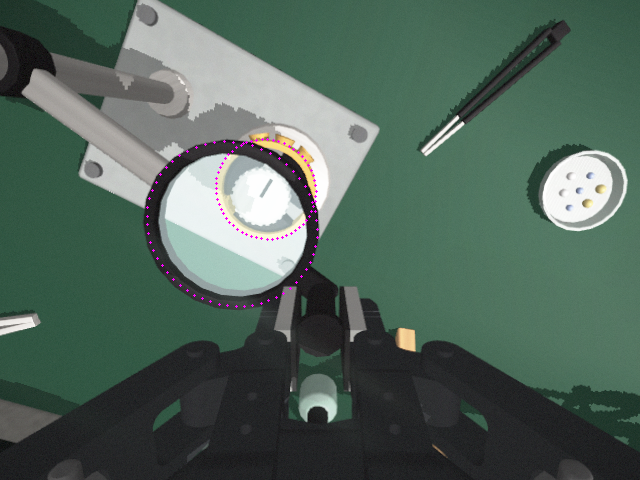

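View pics/l26_side.png

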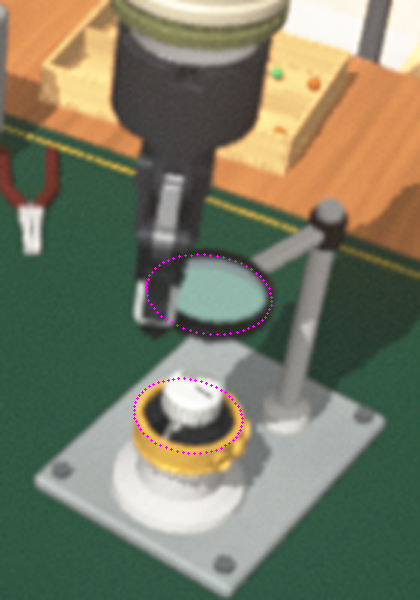

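View pics/l26_top.png

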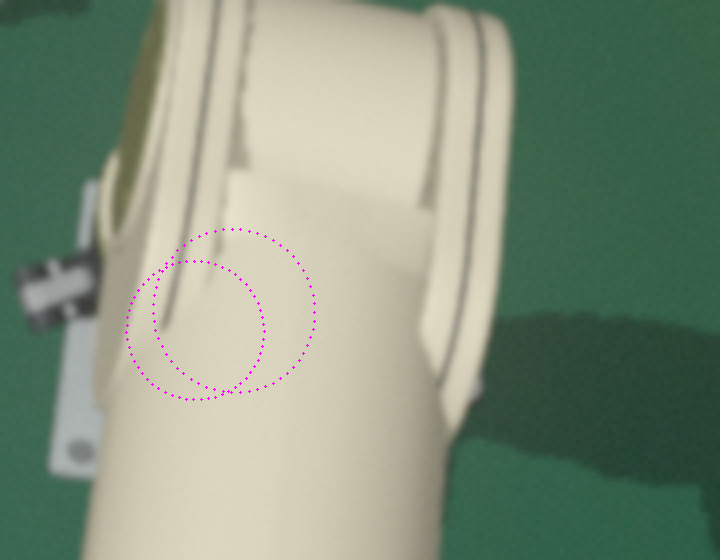

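Emit:
drive_tool:
  rows:
    - {"delta_pos": [0, 0, 0], "angular": [0, 0, 0], "gripper": -1}
    - {"delta_pos": [0, 0, 0], "angular": [0, 0, 0], "gripper": -1}
    - {"delta_pos": [0, 0, 0], "angular": [0, 0, 0], "gripper": -1}
    - {"delta_pos": [-0.15, 0, 0], "angular": [0, 0, 0], "gripper": -1}
    - {"delta_pos": [-0.25, 0, 0], "angular": [0, 0, 0], "gripper": -1}

```text
t: 24.52
tool_pos: [480.6, -117.1, 272.1]
tcp_rot: [-0.277, 1.556, 0.255]
wrist_force: [1.8, 0.0, 0.3]
opening: 0.999
```

Emit:
drive_tool:
  rows:
    - {"delta_pos": [-0.1, 0.25, 0], "angular": [0, 0, 0], "gripper": -1}
    - {"delta_pos": [0, 0.3, 0], "angular": [0, 0, 0], "gripper": -1}
    - {"delta_pos": [0, 0.3, 0], "angular": [0, 0, 0], "gripper": -1}
    - {"delta_pos": [0, 0.3, 0], "angular": [0, 0, 0], "gripper": -1}
    - {"delta_pos": [0, 0.2, 0], "angular": [0, 0, 0], "gripper": -1}

```text
t: 25.15
tool_pos: [391.3, 142.3, 293.2]
tcp_rot: [-0.269, 1.548, 0.248]
wrist_force: [0.6, -0.2, -0.2]
opening: 0.997
```

```bash
python3 st.py;python3 lens.py 0 l27; python3 -c "
from look import *
s=ctrl.read_camera('top'); save(s,'t27.png')"
```

```text
psi 0.33005004684528183 tilt [ 0.01  -0.012] q [-0.98 -0.21  0.44  1.91  0.11  1.43  1.34] op 0.9971719557590061 F [ 0.6 -0.2 -0.2] T [ 0.   -0.01  0.  ] p [391.32 142.32 293.17]
```

View pics/l27_top.png

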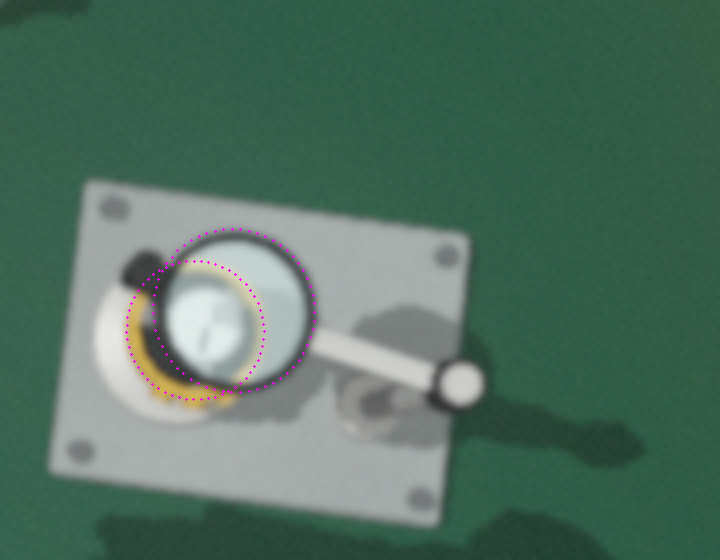

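View pics/l27_side.png

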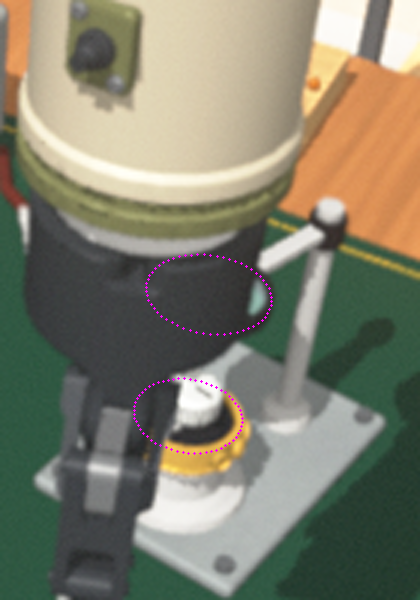

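View pics/t27.png

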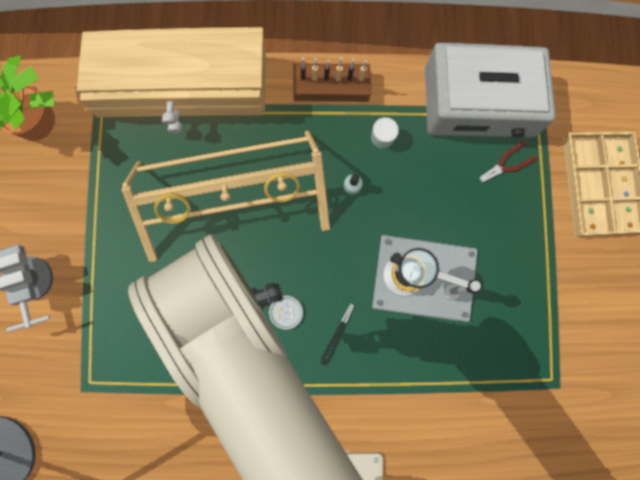

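Run:
```python
from look import *
t=ctrl.read_camera('top')
print(atz([(237/4+360-.4,312/4+190-.4),(209/4+360-.4,327/4+190-.4)],t,168)[0], atz([(207/4+360-.4,326/4+190-.4)],t,94)[0])
for d in ctrl.masks_of('lens_centre',t)[:1]:
    print(d['extent'],d['conf'])
g=cv2.cvtColor(t['frame'],cv2.COLOR_RGB2GRAY)
c=cv2.HoughCircles(cv2.resize(g[190:330,360:540],None,fx=4,fy=4,interpolation=cv2.INTER_CUBIC),cv2.HOUGH_GRADIENT_ALT,1,40,param1=80,param2=0.6,minRadius=60,maxRadius=95)
print(c)
if c is not None:
    for x,y,r in c[0][:4]: print(r,atz([(x/4+360-.4,y/4+190-.4)],t,168)[0].round(1))
```

```text
[ 465.89303118 -164.16071155  168.        ] [ 466.55626243 -164.37503143   94.        ]
[393.1, 247.1, 480.2, 294.0] 0.57
[[[235.       312.        68.87478 ]
  [235.       312.        81.366104]]]
68.87478 [ 465.9 -163.3  168. ]
81.366104 [ 465.9 -163.3  168. ]
```

```bash
python3 -c "
from workcell import ctrl
print(ctrl.close_job())"
```

```text
the job is handed in; nothing more can be done
None
```

The wide bangle is seated flat and clamped on the chuck, and the magnifier's lens is over it. I handed the job in at about 25 s of the 72 s allowed.

- **Bangle:** I lifted it off the middle peg, lowered it around the slack jaws and let go. While seating it, the wrist force briefly reached about 65 N (limit 120 N), pressing the bangle onto the seat. I backed off before opening the fingers.
- **Knob:** I turned it clockwise in two grips, 1.70 + 1.40 = 3.10 rad. With the unknown start of 0.1–0.5 rad, it stands at about 3.2–3.6 rad, past the 2.8 needed and short of the 3.8 stop. The knob's mark stayed fixed relative to the fingers during both grips, so it did not slip. The torque rose from about 0.12 to 0.24 N m, and the jaws lie against the bangle in the picture. I could not read the clamping itself.
- **Magnifier:** I swung it by its handle and released it. In the top camera the lens centre is at about (465.9, −163.3 to −164.2) and the chuck's axis at about (466.5, −164.4), so they agree to roughly 1 mm. The side camera was about 2–3 mm off from the top and wrist cameras throughout, within what I expected from its calibration. Its last view of the lens was blocked by the arm.
- **Rest of the scene:** In the last top picture the other two bangles hang on their pegs and the bottle and dish are where they were. The robot was clear of everything, with about zero force at the wrist.

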